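Hang the washed printing blocks up to dry

TASK

The washed lino blocks have come back in the plywood carrier and must dry on the stand. Draw the keeper pin and park it in the slot of the carrier's side bracket, hanging by its collar; then take out every block, tipping its top well out towards the open front before you lift it so that the faces do not scrape, and hang each by its hanger hole on a peg. When all the blocks hang, put the pin back home in its bore, and leave the ink jar and the oil stone where they are.

Things in the scene. Friction and masses are not known exactly. Their poses are not given: they have to be found in the camera images.
- carrier: Fixed plywood carrier, 112 mm deep (x), 115 wide (y), open in front (-x) and on top. Origin: centre of underside, on the table; +x to its back, z up. Floor top z=12 mm; cheeks 10 mm thick, outer faces y=+-57.5, tops z=95; back board from x=46, top z=112; front sill x=-56..-30, top z=26. Three places for blocks, mid-planes at x=-13, 9.8, 32.6; the first or last may be empty.
- pin: Loose keeper pin, 80 g: steel shank 10 mm thick, thinner in the lowest 3 mm; collar 22 mm across, 86 to 92 mm above the foot; round wooden handle 20 mm thick, 92 to 138 mm above the foot. Origin at the foot, z up along it. It starts upright in the bore of the carrier's sill and keeps the blocks from being tipped out.
- pin_collar (a point): Centre of the underside of the pin's collar, 86 mm above its foot.
- bore (a point): Mouth of the upright bore in the carrier's sill (12 mm wide, 23 mm deep), where the pin stands at the start and the end, its collar 63 mm above this point; 19 mm in front of the front face of a block in the foremost place.
- notch (a point): Where the pin parks: slot 13 mm wide in a flat steel bracket (5 mm thick, 56 mm long in x, top face z=95 mm) on the carrier's right cheek. The slot runs along the carrier's y and is open to the right: from 17 mm right (-y) of this point to 15 mm left of it. Point: slot's middle line, top face. Parked, the shank hangs through the slot and the collar rests on the bracket.
- stand: Loose drying stand, 3 kg. Origin on the table under the rail's front; +x to its back, y along the rail to its left, z up. Base board 130 x 270 x 16 mm (x -85..45). Rail 270 mm long, z=236..272 mm, front face at x=2; from it three pegs, 105 mm apart, stick out 51 mm to -x, rising 10 degrees: 9 mm shaft, flange 24 mm across and 10 mm thick at the rail, knob 11 to 12 mm thick over the last 11 mm.
- peg_1 (a point): Middle of the right peg, on its axis; the tip is 27 mm farther out along the peg. Axes parallel to those of the stand.
- peg_2 (a point): Middle of the middle peg, on its axis; the tip is 27 mm farther out along the peg. Axes parallel to those of the stand.
- peg_3 (a point): Middle of the left peg, on its axis; the tip is 27 mm farther out along the peg. Axes parallel to those of the stand.
- block_1: Printing block, foremost place (may be absent): lino on board, 22 mm thick (x), 90 wide (y), 120 high (z), 230 g; neighbours are 1 mm apart. Origin: middle of its bottom face; z up to the hanger, -x out of the carved face, to the carrier's front. Steel hanger plate on the middle of its top edge, on the mid-plane: 32 mm wide (y), 6 thick (x), z=120..154, with a 20 mm hole.
- eye_1 (a point): Centre of the hole in the hanger plate of block_1: 20 mm above the block's top edge, 14 mm below the plate's top, 140 mm above the bottom edge, on the block's mid-plane.
- block_2: Printing block, middle place: lino on board, 22 mm thick (x), 90 wide (y), 120 high (z), 230 g; neighbours are 1 mm apart. Origin: middle of its bottom face; z up to the hanger, -x out of the carved face, to the carrier's front. Steel hanger plate on the middle of its top edge, on the mid-plane: 32 mm wide (y), 6 thick (x), z=120..154, with a 20 mm hole.
- eye_2 (a point): Centre of the hole in the hanger plate of block_2: 20 mm above the block's top edge, 14 mm below the plate's top, 140 mm above the bottom edge, on the block's mid-plane.
- block_3: Printing block, rearmost place (may be absent): lino on board, 22 mm thick (x), 90 wide (y), 120 high (z), 230 g; neighbours are 1 mm apart. Origin: middle of its bottom face; z up to the hanger, -x out of the carved face, to the carrier's front. Steel hanger plate on the middle of its top edge, on the mid-plane: 32 mm wide (y), 6 thick (x), z=120..154, with a 20 mm hole.
- eye_3 (a point): Centre of the hole in the hanger plate of block_3: 20 mm above the block's top edge, 14 mm below the plate's top, 140 mm above the bottom edge, on the block's mid-plane.
- ink_jar_a: Bystander: small ink jar, 52 mm wide, 62 mm high; origin under its centre.
- stone: Bystander: grey oil stone, 45 x 125 x 20 mm, lying flat; origin under its centre.
Not all that is in view belongs to the job. What is shaped like the pin but green is not meant.

How it is judged:
By the outcome, as a careful person would: the job done as asked, in the order asked, and still so for the second after the job is handed in, with the robot touching nothing.
Of block_1, block_3 only 1 to 2 are there at a start; the rules pass over those that are not, and their reading is None.
At some moment in a run one of stand may be knocked a few centimetres aside while the robot is not near it.
It also fails if it takes over 210 s, if anything falls off the work surface, if the arm or the gripper's body presses on something with over 40 N, if the wrist force passes 120 N, or if a joint passes its speed limit or range.

ROBOT

A 6-joint arm with a two-finger parallel gripper is mounted at the origin on the work surface; the furniture and walls round the work are solid. World frame = base frame: x ahead of the robot, y to its left, z up, the work surface at z = 0. Lengths are in m, angles in degrees, forces in N, time in s.
With the tool pointing down it reaches from about 0.4 to 0.925 m from the base axis. Payload 3.4 kg.
Tool frame: the origin (TCP) lies midway between the tips of the shut fingers; the grasp point (between the pads) lies 19 mm behind it; z points along the fingers, y is the line along which they close (so a half turn about z gives the same grasp; the last joint's range is limited). The gripper opens to 85 mm and grips with 20 to 120 N. Pads are 22 mm wide; open, the fingers measure 114 mm over their backs; the gripper's body (76 mm by 85 mm) begins 54 mm behind the grasp point. The pads swing forward as they close: fully open they stand 13 mm farther back than shut.
Start: joints at [-69.929, 17.578, 86.31, -0, 76.112, -4.211], TCP at [0.236, -0.524, 0.231] pointing down, gripper open.
Joint ranges: [-179.03, 179.03], [-60, 130.46], [8.19, 133.38], [-81.62, 261.62], [5.75, 156.47], [-153.77, 153.77]. Speed limits (degrees/s): [147.25, 147.25, 180, 180, 180, 180].

INTERFACE

Orientations are given as [roll, pitch, yaw] about the fixed x, y, z axes, in that order (R = Rz(yaw) Ry(pitch) Rx(roll)).
In Python, from station import status, cams, ticket gives the robot as it stands.
- The arm moves only by the tool arm_command, never from a script. Its argument "targets" is one flat list of numbers, 6 for each row, row after row: the shift along the tool's x, y, z scaled (see below), then the turn, a rotation vector about the tool's x, y, z scaled (see below). A call has 1 to 5 rows; each row shifts and turns the commanded pose from where the row before left it, along the tool's axes as they then stand; what a row does not reach is not made up. The controller multiplies each number of a shift by 75 mm and each number of a turn by pi rad. A row lasts 1/12 s, in which the tool goes at most 41.7 mm and 7.16 degrees, less where a joint would pass 70% of its speed; a pose out of reach is approached as far as the arm can. A call with a number of a shift or a turn outside -1 to 1 is refused whole. A call with a gripper value outside its range is refused whole. "fingers" is the finger opening in mm, from 0 to 85.4, set as the call begins (left out, the last holds). The fingers move at their own pace and stop on an object; "squeeze" is the grip in N (left out, the last holds). Time passes only in rows, so rows that do not move let the fingers close. It gives the time, the measured TCP pose, the force, the opening and the grip force at its end, in the units of the state.
- status.observe(): the state, without advancing time (a new reading comes with each control period).
- cams.capture(name): name is "scene" or "top" or "wrist"; returns the picture (480x640x3 uint8, blue, green, red); there is no depth.
- cams.camera_info(name): a dict with "vertical_fov" (degrees; the focal length in pixels is half the picture's height over the tangent of half this angle, whatever the lens; pixels are square), "cx", "cy" (the principal point, pixels), "rvec" (rotation vector, rad) and "tvec" (3), from world to camera coordinates, as OpenCV has them. Camera axes: x right, y down, z forward; pixel columns grow to the right and rows downward; lengths in m; the calibration is good to about 2 mm. A picture is of the moment at which its call begins: read the wrist's pose just before it. camera_info takes no time and is no camera call; for the wrist camera it gives the pose at the moment of the call.
- ticket.hand_in(): hands the job in; it is judged then, once.
The state is a dict: "time_s": time; "joints": joint angles; "qvel": joint speeds; "effort": joint torques, N m; "tool_pos": TCP position; "eef_rot": TCP orientation; "force": force on the tool from outside, world axes, zero at the start; "ft_torque": the same for the moment, N m; "grip_width": opening from 0.0 (shut) to 1.0 (fully open); "gripper_force": force on a finger pad.
Only numpy, scipy, OpenCV 4.12 (cv2) and the standard library are available. Lean on these libraries where they do the work, as an engineer would, in place of code of your own. Each camera call takes 0.05 s, during which the arm holds its last target. There are 200 camera calls.

## Working session

There is one attempt and no reset: what is moved stays moved. The work goes in short steps, Python scripts to look and compute and a tool call to move; the robot and the scene stay as the last step left them, time stands still between calls to the robot, and variables do not carry over. Pictures are saved under pics/ and viewed, at most 14 in all, crops included, and the job is handed in when it is done.

Besides the shell and the picture viewer there is one more tool, called after "Emit:" by a JSON object that holds its "op" and its "data", one argument or row to a line. arm_command: Moves the arm, as the interface text tells. Its arguments: {"type":"object","properties":{"targets":{"type":"array","items":{"type":"number"}},"fingers":{"type":"number"},"squeeze":{"type":"number"}},"required":["targets"]}

```bash
ls; mkdir -p pics; cat > h.py <<'E'
import numpy as np, cv2
from scipy.spatial.transform import Rotation as R
from station import status, cams, ticket
def cam(n):
    i=cams.camera_info(n); f=240/np.tan(np.radians(i['vertical_fov'])/2)
    K=np.array([[f,0,i['cx']],[0,f,i['cy']],[0,0,1]]); Rm=cv2.Rodrigues(np.array(i['rvec'],float))[0]; t=np.array(i['tvec'],float).ravel()
    return K,Rm,t
def ray(c,px):
    K,Rm,t=c; d=Rm.T@np.linalg.inv(K)@np.array([px[0],px[1],1.]); return -Rm.T@t, d/np.linalg.norm(d)
def onz(c,px,z):
    o,d=ray(c,px); return o+d*(z-o[2])/d[2]
def tri(*cp):
    A=np.zeros((3,3));b=np.zeros(3);rs=[ray(c,p) for c,p in cp]
    for o,d in rs:
        P=np.eye(3)-np.outer(d,d);A+=P;b+=P@o
    x=np.linalg.solve(A,b); return x,[np.linalg.norm((np.eye(3)-np.outer(d,d))@(x-o)) for o,d in rs]
def proj(c,X):
    K,Rm,t=c; p=K@(Rm@np.asarray(X)+t); return p[:2]/p[2]
E
python3 - <<'E'
from h import *
print(status.observe())
for n in ['scene','top','wrist']:
    print(n,cams.camera_info(n)); cv2.imwrite(f'pics/{n}0.png',cams.capture(n))
E
```

```text
pics
{'time_s': 0.0, 'joints': array([-6.99296086e+01,  1.76224895e+01,  8.63849296e+01,  1.23603152e-03,
        7.61112452e+01, -4.21061896e+00]), 'qvel': array([ 0.02476447, -0.00190117,  0.00189195,  0.06260352, -0.02987378,
        0.02859035]), 'effort': array([ 8.05236436e-05, -4.57544839e+01, -2.51912266e+01,  2.62930344e-04,
        1.31601424e-02, -3.20118374e-05]), 'tool_pos': array([ 0.2361928 , -0.52346989,  0.23037191]), 'eef_rot': array([-1.79881744e+02, -9.90872981e-03,  2.42807022e+01]), 'force': array([ 0.61432864, -1.07837608, -0.02664291]), 'ft_torque': array([-0.023276  ,  0.00774844, -0.02610251]), 'gripper_force': 0.0, 'grip_width': 1.0015451309463868}
scene {'vertical_fov': 44.35831395605167, 'cx': 309.61781485419056, 'cy': 243.92144641213014, 'rvec': array([ 1.0829205 , -2.0637623 ,  1.29241871]), 'tvec': array([0.25889868, 0.33785126, 1.05634845])}
top {'vertical_fov': 45.81755649659011, 'cx': 325.075267477864, 'cy': 239.53093996913483, 'rvec': array([ 2.20286698, -2.00179417,  0.21833154]), 'tvec': array([-0.03950003,  0.52099262,  1.44797144])}
wrist {'vertical_fov': 71.59084865559669, 'cx': 325.22490544990495, 'cy': 242.62827884697708, 'rvec': array([-2.41609415,  1.55875186,  0.24469217]), 'tvec': array([-0.57393518, -0.03950965,  0.38175859])}
```

View pics/scene0.png

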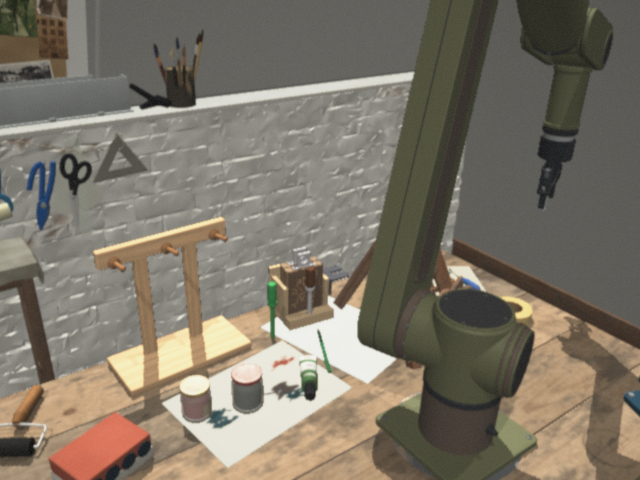

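View pics/top0.png

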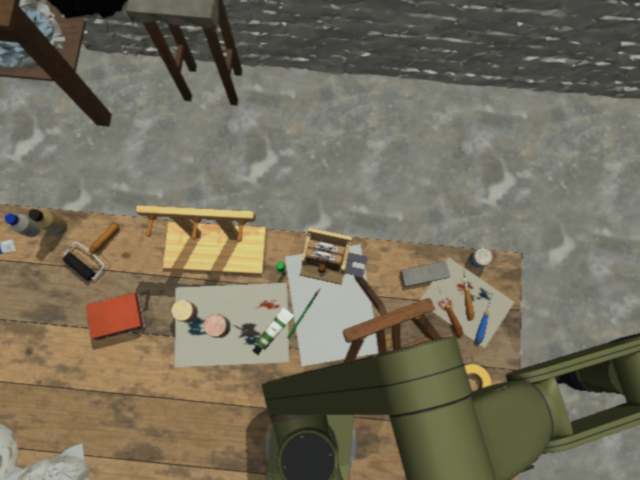

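```bash
python3 - <<'E'
from h import *
s=cv2.imread('pics/scene0.png');t=cv2.imread('pics/top0.png')
a=cv2.resize(s[235:335,250:360],None,fx=4.5,fy=4.5,interpolation=cv2.INTER_CUBIC)
b=cv2.resize(t[215:295,260:380],None,fx=5,fy=5,interpolation=cv2.INTER_CUBIC)[:, :]
im=np.zeros((600,800,3),np.uint8); 
a=cv2.resize(s[235:335,255:345],(360,400),interpolation=cv2.INTER_CUBIC); b=cv2.resize(t[220:290,270:380],(440,280),interpolation=cv2.INTER_CUBIC)
im[:400,:360]=a; im[:280,360:]=b
im[280:600,360:]=cv2.resize(t[190:290,130:268],(440,320),interpolation=cv2.INTER_CUBIC)
cv2.imwrite('pics/c1.png',im)
cs=cam('scene');ct=cam('top')
print('campos',ray(cs,(0,0))[0],ray(ct,(0,0))[0])
for p,z in [((322,266),.16),((280,268),.14),((327,233),.11),((182,310),.06),((425,274),.02),((196,216),.27),((348,332),.2),((430,303),.2)]: print(p,onz(ct,p,z))
E
```

```text
campos [-0.49349561  0.68132366  0.76766152] [ 0.20315797 -0.01655268  1.52580068]
(322, 266) [0.43340421 0.00966892 0.16      ]
(280, 268) [0.42187936 0.11283392 0.14      ]
(327, 233) [0.52818348 0.00613503 0.11      ]
(182, 310) [0.30180775 0.35877061 0.06      ]
(425, 274) [ 0.46176447 -0.26445015  0.02      ]
(196, 216) [0.5024667  0.30496923 0.27      ]
(348, 332) [ 0.27879918 -0.06568512  0.2       ]
(430, 303) [ 0.36367448 -0.25039075  0.2       ]
```

View pics/c1.png

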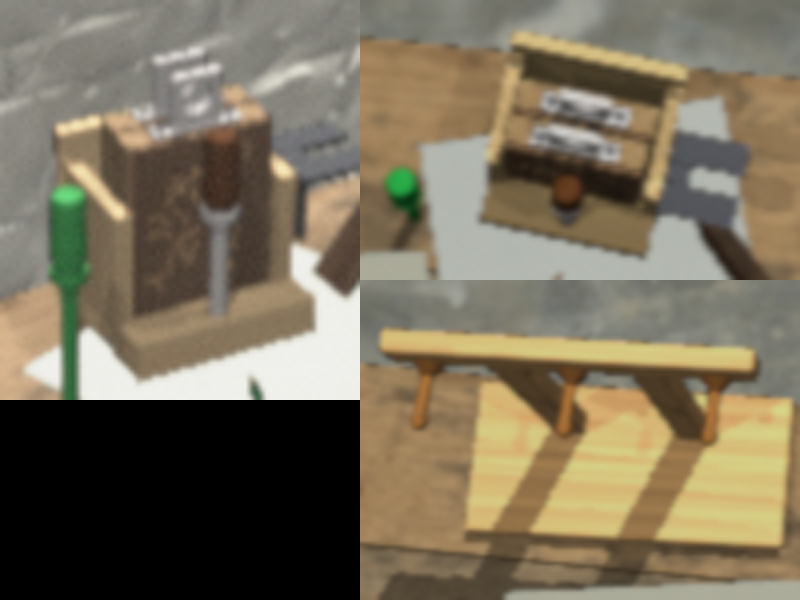

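View pics/wrist0.png

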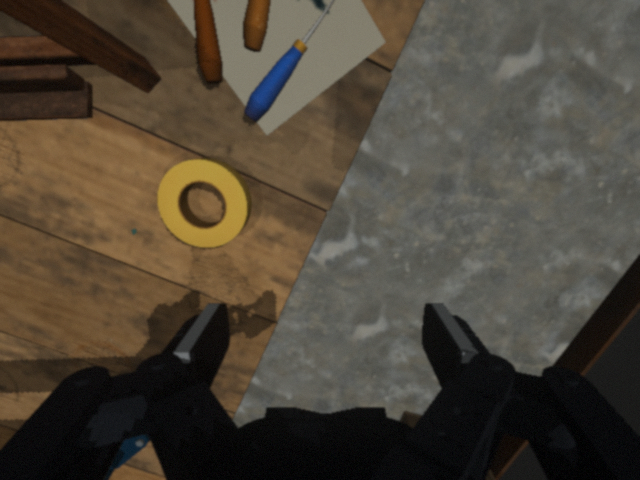

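```bash
python3 - <<'E'
from h import *
cs=cam('scene');ct=cam('top');cw=cam('wrist')
q=lambda x,y:(x/4+255,y/4+235); u=lambda x,y:((x-360)/4+270,y/4+220)
print('pin top',tri((cs,q(222,130)),(ct,u(567,178))))
print('green',tri((cs,q(68,190)),(ct,u(402,170))))
print('frontplate top',tri((cs,q(195,68)),(ct,u(573,127))), 'rear',tri((cs,q(180,55)),(ct,u(585,92))))
s=status.observe(); T=R.from_euler('xyz',s['eef_rot'],degrees=True).as_matrix()
print('cam in tool',T.T@(ray(cw,(0,0))[0]-s['tool_pos']),'optical axis',T.T@cw[1].T[:,2],'img x in tool',T.T@cw[1].T[:,0])
print('back',onz(ct,u(515,40),.112),onz(ct,u(685,75),.112))
w=lambda x,y:((x-360)*138/440+130,(y-280)/3.2+190)
print('rail',onz(ct,w(385,335),.272),onz(ct,w(755,352),.272))
for p in [(418,425),(563,433),(708,440)]: print('tips',onz(ct,w(*p),.263))
print('trestle from top')
E
```

```text
pin top (array([0.43932572, 0.00957481, 0.13925413]), [np.float64(0.0019219042240573008), np.float64(0.001921904224057375)])
green (array([0.43545215, 0.11231046, 0.1356029 ]), [np.float64(0.0015621310824341455), np.float64(0.0015621310824341628)])
frontplate top (array([0.46676238, 0.00874266, 0.16592437]), [np.float64(0.0015167749168289056), np.float64(0.001516774916829082)]) rear (array([0.48968623, 0.00341881, 0.16293199]), [np.float64(0.0017109292303062519), np.float64(0.001710929230306282)])
cam in tool [ 0.07802256  0.00033917 -0.14367177] optical axis [-3.02171812e-01 -9.10510371e-04  9.53253044e-01] img x in tool [6.20291672e-04 9.99999144e-01 1.15178678e-03]
back [0.53109332 0.05329942 0.112     ] [ 0.51866985 -0.05684668  0.112     ]
rail [0.50987678 0.43970935 0.272     ] [0.5228154  0.17419376 0.272     ]
tips [0.44869444 0.40858378 0.263     ]
tips [0.45282367 0.3046927  0.263     ]
tips [0.45766834 0.20105224 0.263     ]
trestle from top
```

Emit:
{"op": "arm_command", "data": {
  "targets": [0, 0, -0.5, 0, 0, 0.039, 0, 0, -0.5, 0, 0, 0.039, 0, 0, -0.5, 0, 0, 0.039, 0, 0, -0.5, 0, 0, 0.039, 0, 0, -0.5, 0, 0, 0.039],
  "fingers": 85
}}

```text
time_s: 0.57
tool_pos: [0.2362, -0.5236, 0.4203]
eef_rot: [-180.0, 0.0, -11.2]
force: [0.4, -0.9, -0.0]
grip_width: 0.995
gripper_force: 0.0
```

Emit:
{"op": "arm_command", "data": {
  "targets": [0.18, -0.46, 0, 0, 0, 0, 0.18, -0.46, 0, 0, 0, 0, 0.18, -0.46, 0, 0, 0, 0, 0.18, -0.46, 0, 0, 0, 0, 0.18, -0.46, 0, 0, 0, 0]
}}

```text
time_s: 0.98
tool_pos: [0.3355, -0.3658, 0.4186]
eef_rot: [-180.0, 0.0, -10.9]
force: [1.4, 0.5, 0.7]
grip_width: 0.998
gripper_force: 0.0
```

Emit:
{"op": "arm_command", "data": {
  "targets": [0.18, -0.46, 0, 0, 0, 0, 0.18, -0.46, 0, 0, 0, 0, 0.18, -0.46, 0, 0, 0, 0, 0.18, -0.46, 0, 0, 0, 0, 0.18, -0.46, 0, 0, 0, 0]
}}

```text
time_s: 1.4
tool_pos: [0.4341, -0.2088, 0.4186]
eef_rot: [-180.0, 0.0, -10.8]
force: [0.8, -0.4, 0.1]
grip_width: 0.993
gripper_force: 0.0
```

Emit:
{"op": "arm_command", "data": {
  "targets": [0.18, -0.46, 0, 0, 0, 0, 0.18, -0.46, 0, 0, 0, 0, 0.18, -0.46, 0, 0, 0, 0, 0, 0, 0, 0, 0, 0, 0, 0, 0, 0, 0, 0]
}}

```text
time_s: 1.82
tool_pos: [0.4935, -0.1148, 0.4182]
eef_rot: [-180.0, 0.1, -10.6]
force: [-0.7, -0.4, 0.2]
grip_width: 0.999
gripper_force: 0.0
```

```bash
cat >> h.py <<'E'
def shot(k):
    c=cam('wrist'); s=status.observe(); im=cams.capture('wrist'); cv2.imwrite(f'pics/{k}.png',im); np.savez(f'pics/{k}.npz',K=c[0],R=c[1],t=c[2]); 
    print(k,'t',s['time_s'],s['tool_pos'],s['eef_rot'],'j',np.round(s['joints'],1))
def ld(k):
    z=np.load(f'pics/{k}.npz'); return z['K'],z['R'],z['t']
E
python3 - <<'E'
from h import *
shot('w1')
E
```

```text
w1 t 1.8167 [ 0.49354022 -0.11475898  0.41818271] [-1.79995876e+02  7.45376538e-02 -1.05717175e+01] j [-17.9   6.8  74.4  -0.   98.8  82.7]
```

Emit:
{"op": "arm_command", "data": {
  "targets": [0, -0.5, 0, 0, 0, 0, 0, -0.5, 0, 0, 0, 0, 0, -0.5, 0, 0, 0, 0, 0, 0, 0, 0, 0, 0, 0, 0, 0, 0, 0, 0]
}}

```text
time_s: 2.28
tool_pos: [0.5138, -0.006, 0.4187]
eef_rot: [180.0, 0.0, -10.7]
force: [0.9, -1.0, -0.1]
grip_width: 0.996
gripper_force: 0.0
```

```bash
python3 - <<'E'
from h import *
shot('w2')
a=cv2.imread('pics/w1.png');b=cv2.imread('pics/w2.png')
cv2.imwrite('pics/w12.png',cv2.resize(np.vstack([a[:360],b[:360]]),(533,600),interpolation=cv2.INTER_AREA))
E
```

```text
w2 t 2.2833 [ 0.5137725  -0.00601523  0.41867431] [ 1.79961248e+02  2.49013768e-02 -1.07392117e+01] j [-5.4  7.4 73.6 -0.  98.9 95.4]
```

View pics/w1.png

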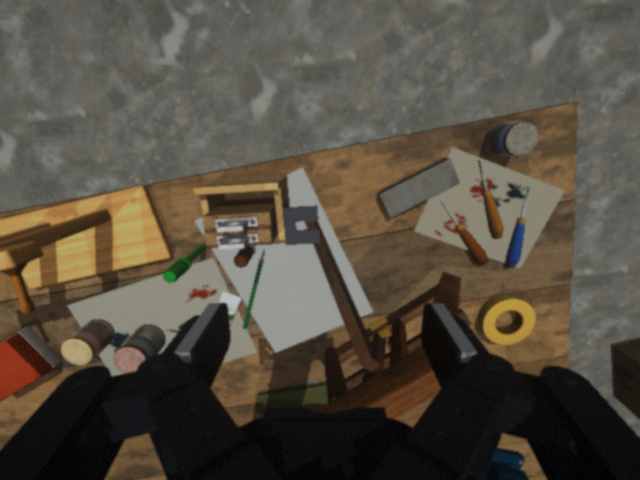

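View pics/w2.png

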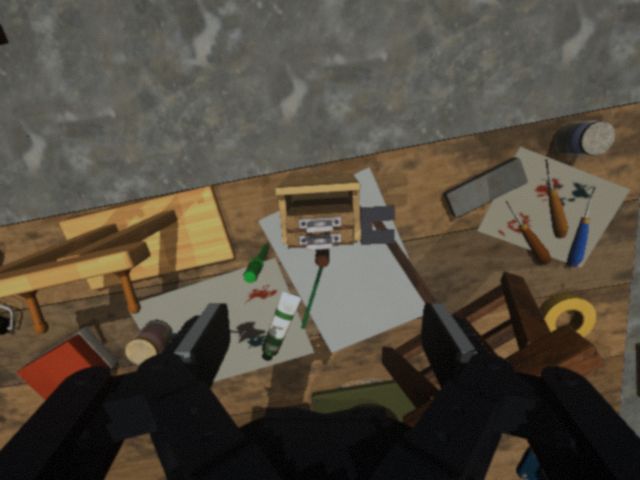

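Emit:
{"op": "arm_command", "data": {
  "targets": [-0.12, 0.13, 0.4, 0, 0, 0, -0.12, 0.13, 0.4, 0, 0, 0, -0.12, 0.13, 0.4, 0, 0, 0, -0.12, 0.13, 0.4, 0, 0, 0, 0, 0, 0, 0, 0, 0]
}}

```text
time_s: 2.75
tool_pos: [0.4628, -0.0396, 0.292]
eef_rot: [179.9, 1.0, -11.1]
force: [-2.4, 1.4, -0.2]
grip_width: 0.996
gripper_force: 0.0
```

```bash
sleep 0; python3 - <<'E'
from h import *
cams.capture('top');cams.capture('top');shot('w3')
E
```

```text
w3 t 2.85 [ 0.4706088  -0.03921951  0.29871909] [ 1.79990186e+02  9.50438921e-02 -1.10239556e+01] j [-9.9  6.5 91.3 -0.  82.3 91.1]
```

Emit:
{"op": "arm_command", "data": {
  "targets": [0, -0.3, 0, 0, 0, 0, 0, -0.3, 0, 0, 0, 0, 0, -0.3, 0, 0, 0, 0, 0, 0, 0, 0, 0, 0, 0, 0, 0, 0, 0, 0]
}}

```text
time_s: 3.32
tool_pos: [0.4872, 0.0294, 0.3017]
eef_rot: [-180.0, -0.4, -10.7]
force: [-0.4, -0.2, -0.1]
grip_width: 0.999
gripper_force: 0.0
```

```bash
python3 - <<'E'
from h import *
cams.capture('top');cams.capture('top');shot('w4')
a=cv2.imread('pics/w3.png')[100:330,250:470];b=cv2.imread('pics/w4.png')[100:330,180:400]
f=lambda i:cv2.resize(i,(400,418),interpolation=cv2.INTER_CUBIC)
cv2.imwrite('pics/w34.png',np.hstack([f(a),f(b)]))
E
```

```text
w4 t 3.4167 [0.48590807 0.028337   0.30071276] [-179.99654875   -0.2276084   -10.79619464] j [-1.6  7.5 89.8 -0.  82.5 99.2]
```

View pics/w34.png

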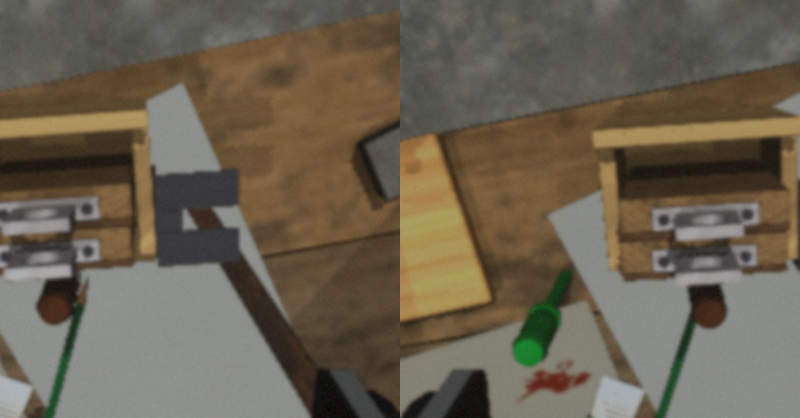

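```bash
python3 - <<'E'
from h import *
c={k:ld(k) for k in('w3','w4')}
P={}
for k,(x0,x1) in {'w3':(320,400),'w4':(380,500)}.items():
    im=cv2.imread(f'pics/{k}.png'); U=6
    roi=cv2.resize(im[170:265,x0:x1],None,fx=U,fy=U,interpolation=cv2.INTER_CUBIC)
    h=cv2.cvtColor(roi,cv2.COLOR_BGR2HSV)
    m=((h[...,2]<95)&(roi[...,0].astype(int)>=roi[...,2]-2)).astype(np.uint8)*255
    m=cv2.morphologyEx(m,cv2.MORPH_OPEN,np.ones((15,15)))
    cs,_=cv2.findContours(m,cv2.RETR_EXTERNAL,cv2.CHAIN_APPROX_NONE)
    for q in sorted(cs,key=cv2.contourArea)[-2:]:
        if cv2.contourArea(q)<2000: continue
        a=cv2.approxPolyDP(q,12,True)[:,0]
        px=(a+.5)/U-.5+[x0,170]
        P[k]=px
        print(k,cv2.contourArea(q)/U/U); 
        for p in px: print(np.round(p,1),np.round(onz(c[k],p,.095)*1000,1))
A=lambda x,y:(x/1.818+250,y/1.818+100); B=lambda x,y:((x-400)/1.818+180,y/1.818+100)
print('pin',tri((c['w3'],A(55,308)),(c['w4'],B(708,312))))
print('plate1',tri((c['w3'],A(38,270)),(c['w4'],B(708,276))))
print('plate2',tri((c['w3'],A(35,226)),(c['w4'],B(708,232))))
print('back ends',onz(c['w4'],B(594,138),.112),onz(c['w3'],A(145,112),.112))
E
```

```text
w3 1780.5972222222224
[378.9 194.1] [480.3 -98.   95. ]
[334.9 195.9] [487.1 -52.4  95. ]
[336.9 245.4] [433.  -44.7  95. ]
[380.6 242.9] [426.7 -92.2  95. ]
[379.9 225.2] [446.7 -94.3  95. ]
[349.8 224.8] [453.4 -62.5  95. ]
[349.8 215.8] [463.2 -64.1  95. ]
[352.9 213.6] [464.9 -67.8  95. ]
[379.2 211.2] [462.1 -95.7  95. ]
w4 1728.4583333333333
[443.9 197.2] [480.4 -97.8  95. ]
[400.2 198.9] [487.3 -52.3  95. ]
[399.2 248.4] [432.6 -44.6  95. ]
[442.4 245.9] [426.6 -91.7  95. ]
[442.9 228.9] [446.  -93.9  95. ]
[416.9 230.1] [449.9 -66.   95. ]
[412.8 223.9] [457.7 -62.3  95. ]
[414.4 217.1] [464.9 -64.9  95. ]
[443.4 214.4] [462.  -95.8  95. ]
pin (array([0.4321447 , 0.01417828, 0.13465589]), [np.float64(6.454414603107587e-05), np.float64(6.454414603117195e-05)])
plate1 (array([0.46411773, 0.01095306, 0.1654489 ]), [np.float64(0.0003312474051623322), np.float64(0.00033124740516244283)])
plate2 (array([0.48560087, 0.00728281, 0.16444368]), [np.float64(0.00021965548281814), np.float64(0.00021965548281817788)])
back ends [0.53450853 0.05809914 0.112     ] [ 0.52381224 -0.0536906   0.112     ]
```

Emit:
{"op": "arm_command", "data": {
  "targets": [0, 0, 0, 0, 0, -0.021, -0.33, 0.136, 0.3, 0, 0, 0, -0.33, 0.136, 0.3, 0, 0, 0, 0, 0, 0, 0, 0, 0, 0, 0, 0, 0, 0, 0]
}}

```text
time_s: 3.88
tool_pos: [0.4288, 0.0138, 0.2521]
eef_rot: [180.0, 0.3, -7.1]
force: [1.8, -0.6, 0.9]
grip_width: 0.997
gripper_force: 0.0
```

```bash
cat >> h.py <<'E'
def go(*wps):
    "tool-frame shift (in units) from the measured pose to each world point, for current orientation"
    s=status.observe(); T=R.from_euler('xyz',s['eef_rot'],degrees=True).as_matrix(); p=s['tool_pos']
    print('t',round(s['time_s'],2),'p',np.round(p,4),'rpy',np.round(s['eef_rot'],2),'j',np.round(s['joints'],1),'F',np.round(s['force'],1),'g',round(s['grip_width']*85.4,1))
    for w in wps: print('  ->',w,np.round(T.T@(np.array(w)-p)/.075,3)); p=np.array(w)
E
python3 - <<'E'
from h import *
for i in range(3): cams.capture('top')
go((.4345,.0144,.104))
E
```

```text
t 4.03 p [0.4349 0.014  0.2554] rpy [-179.98   -0.25   -7.09] j [-3.7  4.9 99.5  0.  75.3 93.4] F [ 1.7 -0.9  0.8] g 84.8
  -> (0.4345, 0.0144, 0.104) [-0.015 -0.004  2.019]
```

Emit:
{"op": "arm_command", "data": {
  "targets": [-0.01, 0, 0.36, 0, 0, 0, 0, 0, 0.36, 0, 0, 0, 0, 0, 0.36, 0, 0, 0, 0, 0, 0.36, 0, 0, 0, 0, 0, 0.36, 0, 0, 0],
  "fingers": 60
}}

```text
time_s: 4.45
tool_pos: [0.4353, 0.0144, 0.1191]
eef_rot: [-180.0, -0.3, -7.0]
force: [-0.2, 0.7, -0.3]
grip_width: 0.7
gripper_force: 0.0
```

Emit:
{"op": "arm_command", "data": {
  "targets": [0, 0, 0.12, 0, 0, 0, 0, 0, 0.1, 0, 0, 0, 0, 0, 0, 0, 0, 0, 0, 0, 0, 0, 0, 0, 0, 0, 0, 0, 0, 0]
}}

```text
time_s: 4.87
tool_pos: [0.4336, 0.0145, 0.1034]
eef_rot: [-180.0, -0.2, -7.0]
force: [0.4, -0.2, -0.7]
grip_width: 0.705
gripper_force: 0.0
```

```bash
python3 - <<'E'
from h import *
go((.4345,.0144,.104)); shot('w5')
E
```

```text
t 4.87 p [0.4336 0.0145 0.1034] rpy [-179.99   -0.18   -7.03] j [ -3.7  15.1 112.7   0.   52.   93.4] F [ 0.4 -0.2 -0.7] g 60.2
  -> (0.4345, 0.0144, 0.104) [ 0.011 -0.    -0.007]
w5 t 4.8667 [0.43364689 0.01450012 0.10344136] [-1.79989365e+02 -1.78592678e-01 -7.03395700e+00] j [ -3.7  15.1 112.7   0.   52.   93.4]
```

View pics/w5.png

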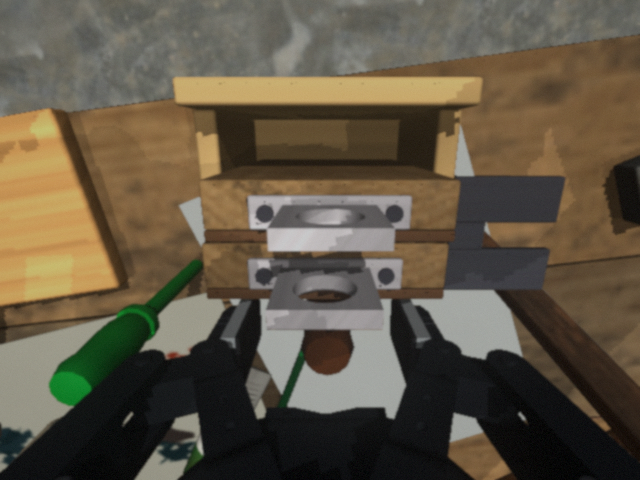

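Emit:
{"op": "arm_command", "data": {
  "targets": [0, 0, 0, 0, 0, 0, 0, 0, 0, 0, 0, 0, 0, 0, 0, 0, 0, 0, 0, 0, 0, 0, 0, 0, 0, 0, 0, 0, 0, 0],
  "fingers": 5,
  "squeeze": 60
}}

```text
time_s: 5.33
tool_pos: [0.4322, 0.0145, 0.1029]
eef_rot: [180.0, -0.1, -7.0]
force: [-0.1, 0.1, 5.5]
grip_width: 0.217
gripper_force: 58.3
```

Emit:
{"op": "arm_command", "data": {
  "targets": [0, 0, 0, 0, 0, 0, 0, 0, 0, 0, 0, 0, 0, 0, 0, 0, 0, 0, 0, 0, 0, 0, 0, 0, 0, 0, 0, 0, 0, 0]
}}

```text
time_s: 5.75
tool_pos: [0.4322, 0.0145, 0.1029]
eef_rot: [180.0, -0.1, -7.0]
force: [-0.2, -0.4, 6.1]
grip_width: 0.216
gripper_force: 58.3
```

```bash
python3 - <<'E'
from h import *
go((.4345,.0144,.104)); shot('w6')
E
```

```text
t 5.75 p [0.4322 0.0145 0.1029] rpy [ 1.80e+02 -7.00e-02 -7.04e+00] j [ -3.7  15.1 112.8  -0.   52.   93.4] F [-0.2 -0.4  6.1] g 18.4
  -> (0.4345, 0.0144, 0.104) [ 0.03  -0.002 -0.015]
w6 t 5.75 [0.43224854 0.01450385 0.10288763] [ 1.79999146e+02 -7.34919399e-02 -7.03900298e+00] j [ -3.7  15.1 112.8  -0.   52.   93.4]
```

Emit:
{"op": "arm_command", "data": {
  "targets": [0, 0, -0.06, 0, 0, 0, 0, 0, -0.12, 0, 0, 0, 0, 0, -0.2, 0, 0, 0, 0, 0, -0.25, 0, 0, 0, 0, 0, -0.25, 0, 0, 0]
}}

```text
time_s: 6.22
tool_pos: [0.4308, 0.0147, 0.1686]
eef_rot: [180.0, 0.1, -7.0]
force: [-0.6, -0.1, -1.1]
grip_width: 0.22
gripper_force: 58.5
```

Emit:
{"op": "arm_command", "data": {
  "targets": [0, 0, -0.25, 0, 0, 0, 0, 0, -0.25, 0, 0, 0, 0, 0, -0.2, 0, 0, 0, 0, 0, 0, 0, 0, 0, 0, 0, 0, 0, 0, 0]
}}

```text
time_s: 6.63
tool_pos: [0.432, 0.0146, 0.2212]
eef_rot: [-180.0, -0.1, -7.0]
force: [-0.3, 0.3, -1.8]
grip_width: 0.221
gripper_force: 58.5
```

```bash
python3 - <<'E'
from h import *
for i in range(2): cams.capture('top')
go((.4322+.0222,.0145-.0929,.222)); shot('w7')
E
```

```text
t 6.73 p [0.4307 0.0147 0.2197] rpy [ 1.7999e+02  1.2000e-01 -7.0400e+00] j [ -3.7   6.6 103.1   0.   70.4  93.4] F [ 0.3 -0.5 -1.2] g 18.7
  -> (0.45439999999999997, -0.0784, 0.222) [ 0.465  1.193 -0.031]
w7 t 6.7333 [0.43074813 0.01467452 0.21973662] [ 1.79994821e+02  1.20670359e-01 -7.03923116e+00] j [ -3.7   6.6 103.1   0.   70.4  93.4]
```

View pics/w7.png

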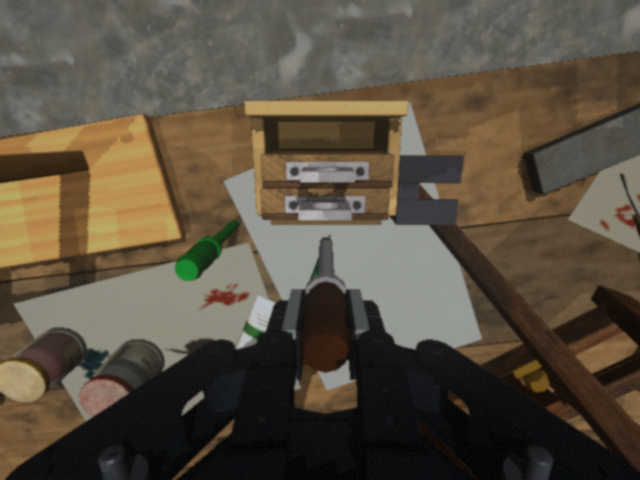

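```bash
python3 - <<'E'
from h import *
c=ld('w7'); T=R.from_euler('xyz',[179.995,.12,-7.04],degrees=True).as_matrix(); p=np.array([.43075,.01467,.21974])
for d in (-2,0,2): print(d,[np.round(proj(c,p+T@np.array([d/1e3,0,z])),1) for z in (.0999,.0969,.014)])
im=cv2.imread('pics/w7.png'); g=cv2.cvtColor(im,cv2.COLOR_BGR2GRAY)
for y in range(230,284,6): print(y,g[y,312:342])
E
```

```text
-2 [array([325.5, 245.9]), array([325.5, 247.2]), array([325.6, 297.1])]
0 [array([325.5, 243.5]), array([325.5, 244.7]), array([325.6, 293.6])]
2 [array([325.5, 241. ]), array([325.5, 242.2]), array([325.6, 290.1])]
230 [153 150 154 153 152 152 153 151 155 155 155 153 154 154 156 151 153 154
 153 153 154 153 152 154 154 153 153 153 152 153]
236 [153 152 152 155 154 154 155 153 153 150 145 136 135 136 134 128 112  94
 115 140 153 153 153 155 152 153 154 153 155 152]
242 [154 152 154 155 152 152 145 125  87  67  66  73  77  78  81  81  80  80
  78  86 113 141 152 153 154 157 153 156 155 154]
248 [152 153 154 156 153 147 123  82  60  60  67  74  77  82  81  81  79  79
  77  85 112 140 152 154 155 155 153 153 151 155]
254 [154 150 152 152 154 147 121  85  65  66  69  72  76  80  83  81  81  79
  78  76  83 110 141 152 154 156 155 156 152 155]
260 [154 154 152 146 120  81  54  56  59  63  70  74  78  81  83  81  79  80
  79  74  84 109 141 150 154 153 156 155 155 151]
266 [149 140 111  75  50  44  48  57  63  65  70  72  78  79  79  82  82  79
  76  77  80 112 140 153 154 153 152 154 153 152]
272 [111  73  52  52  49  52  53  56  62  69  72  73  76  78  78  83  82  82
  79  74  73  82 110 139 153 153 153 152 151 153]
278 [ 61  69  77  87  92 101 105 113 117 120 123 123 126 127 127 124 123 122
 116 117 113 106 102  96  94  93 101 118 132 145]
```

```bash
cat > slot.py <<'E'
from h import *
def slot(k,x0,x1,y0,y1,z=.095):
    c=ld(k); im=cv2.imread(f'pics/{k}.png'); U=6
    roi=cv2.resize(im[y0:y1,x0:x1],None,fx=U,fy=U,interpolation=cv2.INTER_CUBIC)
    h=cv2.cvtColor(roi,cv2.COLOR_BGR2HSV)
    m=((h[...,2]<95)&(roi[...,0].astype(int)>=roi[...,2]-2)).astype(np.uint8)*255
    m=cv2.morphologyEx(m,cv2.MORPH_OPEN,np.ones((15,15)))
    q=max(cv2.findContours(m,cv2.RETR_EXTERNAL,cv2.CHAIN_APPROX_NONE)[0],key=cv2.contourArea)
    px=(cv2.approxPolyDP(q,12,True)[:,0]+.5)/U-.5+[x0,y0]
    for p in px: print(k,np.round(p,1),np.round(onz(c,p,z)*1000,1))
E
python3 - <<'E'
from slot import *
slot('w5',440,580,165,300); slot('w7',390,480,145,232)
E
```

```text
w5 [459.2 176.2] [487.  -52.8  95. ]
w5 [461.6 184.8] [483.  -53.9  95. ]
w5 [455.8 237.8] [458.  -51.1  95. ]
w5 [449.4 242.6] [456.  -48.1  95. ]
w5 [444.4 288.2] [432.1 -45.3  95. ]
w5 [540.2 288.1] [426.4 -93.   95. ]
w5 [547.6 250.1] [446.4 -95.1  95. ]
w5 [482.1 247.9] [451.4 -63.7  95. ]
w5 [483.4 224.6] [463.  -64.1  95. ]
w5 [488.9 220.2] [464.8 -66.6  95. ]
w5 [554.4 219.9] [461.2 -97.1  95. ]
w5 [562.6 177.9] [480.6 -99.2  95. ]
w7 [401.2 156.4] [486.3 -51.8  95. ]
w7 [397.2 213.2] [441.3 -46.1  95. ]
w7 [393.1 218.1] [437.7 -42.4  95. ]
w7 [393.8 221.9] [434.3 -42.8  95. ]
w7 [453.8 223.8] [426.7 -92.2  95. ]
w7 [455.6 200.6] [446.1 -93.8  95. ]
w7 [418.4 199.9] [450.3 -63.8  95. ]
w7 [416.1 198.1] [452. -62.  95.]
w7 [418.8 182.1] [464.7 -64.6  95. ]
w7 [458.4 181.1] [461.6 -96.1  95. ]
w7 [461.4 157.2] [480.  -98.4  95. ]
```

```bash
python3 - <<'E'
from h import *
ct=cam('top')
for z in (0,.03,.1): print(z,'top',onz(ct,(355,276),z)[:2],'w5',onz(ld('w5'),(485,238),z)[:2],'w3',onz(ld('w3'),(362,216),z)[:2])
i5=cv2.imread('pics/w5.png')[165:330,430:640];i7=cv2.imread('pics/w7.png')[140:480,370:640]
cv2.imwrite('pics/leg.png',np.hstack([cv2.resize(i5,(420,330)),cv2.resize(i7,(262,330))]))
go=0
E
```

```text
0 top [ 0.44157941 -0.07899609] w5 [ 0.42225659 -0.10863557] w3 [ 0.43662257 -0.0831956 ]
0.03 top [ 0.43689161 -0.07776834] w5 [ 0.43298268 -0.09484601] w3 [ 0.44414385 -0.08121538]
0.1 top [ 0.42595342 -0.07490359] w5 [ 0.45801022 -0.06267039] w3 [ 0.4616935  -0.07659488]
```

View pics/leg.png

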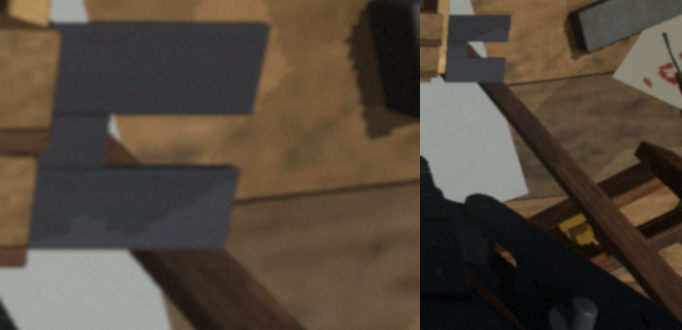

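```bash
python3 - <<'E'
from h import *
L={'w7':[(473,274),(607,439)],'w1':[(335,265),(368,345)],'w2':[(395,258),(427,303)]}
pl={}
for k,(a,b) in L.items():
    o,d=ray(ld(k),a);_,e=ray(ld(k),b);n=np.cross(d,e);pl[k]=(n/np.linalg.norm(n),o)
o,d=ray(cam('top'),(368,287));_,e=ray(cam('top'),(385,315));n=np.cross(d,e);pl['top']=(n/np.linalg.norm(n),o)
for a,b in [('w7','w1'),('w7','top'),('w1','w2'),('w1','top')]:
    for y in (-.09,-.12):
        A=np.array([pl[a][0],pl[b][0],[0,1,0]]);r=[pl[a][0]@pl[a][1],pl[b][0]@pl[b][1],y]
        print(a,b,np.round(np.linalg.solve(A,r),3))
E
```

```text
w7 w1 [ 0.421 -0.09  -0.013]
w7 w1 [ 0.357 -0.12   0.136]
w7 top [ 0.373 -0.09   0.344]
w7 top [ 0.326 -0.12   0.367]
w1 w2 [ 0.389 -0.09  -0.066]
w1 w2 [ 0.341 -0.12   0.111]
w1 top [ 0.445 -0.09   0.027]
w1 top [ 0.373 -0.12   0.162]
```

Emit:
{"op": "arm_command", "data": {
  "targets": [0.12, 0.3, 0, 0, 0, 0, 0.12, 0.3, 0, 0, 0, 0, 0.12, 0.3, 0, 0, 0, 0, 0.12, 0.3, 0, 0, 0, 0, 0, 0, 0, 0, 0, 0]
}}

```text
time_s: 7.2
tool_pos: [0.4575, -0.0826, 0.2196]
eef_rot: [179.9, 0.0, -7.2]
force: [0.9, -0.3, -0.4]
grip_width: 0.219
gripper_force: 58.8
```

Emit:
{"op": "arm_command", "data": {
  "targets": [0, 0, 0, 0, 0, 0, 0, 0, 0, 0, 0, 0, 0, 0, 0, 0, 0, 0]
}}

```text
time_s: 7.45
tool_pos: [0.4555, -0.0782, 0.22]
eef_rot: [-180.0, 0.1, -7.0]
force: [0.4, 0.6, -0.5]
grip_width: 0.215
gripper_force: 58.8
```

```bash
python3 - <<'E'
from h import *
go((.4555,-.079,.222)); shot('w8')
s=status.observe(); T=R.from_euler('xyz',s['eef_rot'],degrees=True).as_matrix();c=ld('w8')
print('foot pred',proj(c,s['tool_pos']+T@[0,0,.0999]), 'notch pred',proj(c,[.456,-.079,.095]))
print([proj(c,np.array([x,y,.095])) for x,y in ((.4612,-.0971),(.4648,-.0666),(.4464,-.0951),(.4514,-.0637))])
im=cv2.imread('pics/w8.png')[130:330,230:430]; cv2.imwrite('pics/w8c.png',cv2.resize(im,(600,600),interpolation=cv2.INTER_CUBIC))
E
```

```text
t 7.45 p [ 0.4555 -0.0782  0.22  ] rpy [-1.7996e+02  1.2000e-01 -7.0100e+00] j [-15.    9.2  99.9   0.   71.1  82. ] F [ 0.4  0.6 -0.5] g 18.4
  -> (0.4555, -0.079, 0.222) [ 0.001  0.011 -0.026]
w8 t 7.45 [ 0.4555064  -0.07819905  0.2200423 ] [-1.79956234e+02  1.21015752e-01 -7.01142492e+00] j [-15.    9.2  99.9   0.   71.1  82. ]
foot pred [325.4694368 243.3283478] notch pred [326.50907394 233.42151733]
[array([347.32958571, 224.94125273]), array([310.46545038, 225.07809312]), array([346.75046324, 242.02594892]), array([309.20396644, 240.71232574])]
```

View pics/w8c.png

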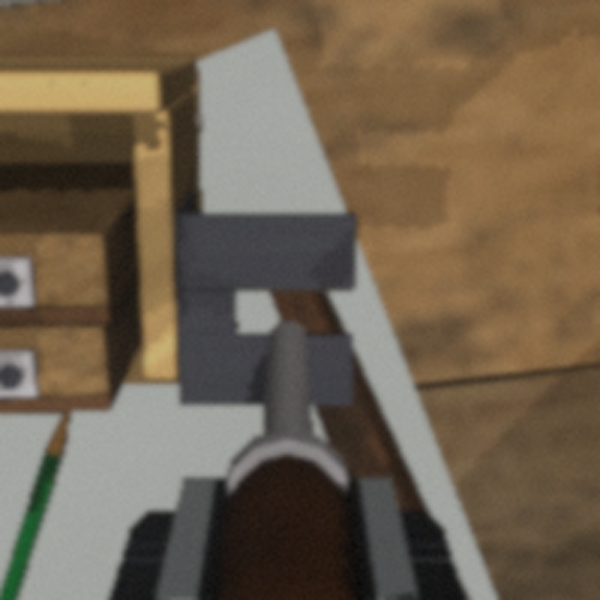

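Emit:
{"op": "arm_command", "data": {
  "targets": [0, 0, 0.13, 0, 0, 0, 0, 0, 0.13, 0, 0, 0, 0, 0, 0.13, 0, 0, 0, 0, 0, 0.13, 0, 0, 0, 0, 0, 0.0, 0, 0, 0]
}}

```text
time_s: 7.92
tool_pos: [0.4542, -0.0783, 0.1791]
eef_rot: [-180.0, 0.3, -7.0]
force: [-1.2, -0.3, -0.7]
grip_width: 0.223
gripper_force: 59.3
```

```bash
python3 - <<'E'
from h import *
go((.4555,-.079,.112))
E
```

```text
t 7.92 p [ 0.4542 -0.0783  0.1791] rpy [-179.96    0.31   -7.01] j [-15.   11.6 103.5   0.   65.3  82. ] F [-1.2 -0.3 -0.7] g 19.1
  -> (0.4555, -0.079, 0.112) [0.023 0.008 0.895]
```

Emit:
{"op": "arm_command", "data": {
  "targets": [0.01, 0, 0.16, 0, 0, 0, 0, 0, 0.16, 0, 0, 0, 0, 0, 0.16, 0, 0, 0, 0, 0, 0.16, 0, 0, 0, 0, 0, 0.16, 0, 0, 0]
}}

```text
time_s: 8.33
tool_pos: [0.4556, -0.0787, 0.1209]
eef_rot: [-180.0, 0.2, -7.0]
force: [-4.8, 3.3, 14.9]
grip_width: 0.22
gripper_force: 60.8
```

Emit:
{"op": "arm_command", "data": {
  "targets": [0, 0, 0.04, 0, 0, 0, 0, 0, 0.04, 0, 0, 0, 0, 0, 0.03, 0, 0, 0, 0, 0, 0, 0, 0, 0, 0, 0, 0, 0, 0, 0]
}}

```text
time_s: 8.75
tool_pos: [0.4556, -0.0777, 0.1151]
eef_rot: [-179.9, 0.1, -7.1]
force: [-7.8, 4.5, 16.6]
grip_width: 0.217
gripper_force: 61.3
```

```bash
python3 - <<'E'
from h import *
go((.4555,-.079,.109))
E
```

```text
t 8.75 p [ 0.4556 -0.0777  0.1151] rpy [-1.7987e+02  1.2000e-01 -7.0800e+00] j [-1.500e+01  1.620e+01  1.084e+02  1.000e-01  5.550e+01  8.200e+01] F [-7.8  4.5 16.6] g 18.6
  -> (0.4555, -0.079, 0.109) [0.001 0.018 0.082]
```

```bash
python3 - <<'E'
from h import *
shot('w9'); s=cams.capture('scene'); cv2.imwrite('pics/s9.png',s)
a=cv2.resize(cv2.imread('pics/w9.png')[130:380,200:450],(500,500),interpolation=cv2.INTER_CUBIC)
b=cv2.resize(s[240:340,290:350],(300,500),interpolation=cv2.INTER_CUBIC)
cv2.imwrite('pics/c9.png',np.hstack([a,b]))
go()
E
```

```text
w9 t 8.75 [ 0.45562283 -0.07768875  0.11514239] [-1.79865404e+02  1.16755548e-01 -7.08282475e+00] j [-1.500e+01  1.620e+01  1.084e+02  1.000e-01  5.550e+01  8.200e+01]
t 8.85 p [ 0.4556 -0.0777  0.1151] rpy [-1.7987e+02  1.1000e-01 -7.0800e+00] j [-1.500e+01  1.620e+01  1.084e+02  1.000e-01  5.550e+01  8.200e+01] F [-7.9  5.4 16.2] g 19.0
```

View pics/c9.png

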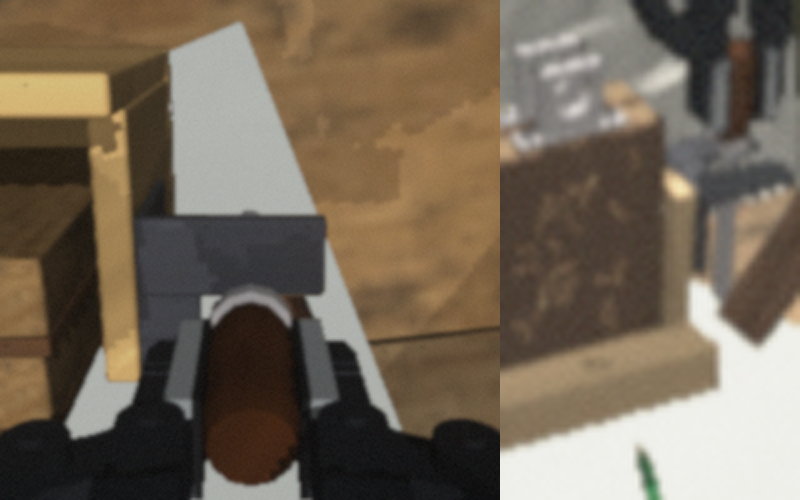

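```bash
python3 - <<'E'
from h import *
cs=cam('scene'); q=lambda x,y:(290+(x-500)*.2,240+y*.2)
for p in [(722,315),(757,345),(775,330)]: print(p,onz(cs,q(*p),0),onz(cs,q(*p),.02))
for P in [(.456,-.079,.015),(.456,-.079,.08),(.456,-.079,.095)]:
    x=proj(cs,P); print('pin',500+(x[0]-290)*5,(x[1]-240)*5)
E
```

```text
(722, 315) [ 0.46448273 -0.08514273  0.        ] [ 0.43952438 -0.06517387  0.02      ]
(757, 345) [ 0.43365211 -0.08275323  0.        ] [ 0.40949699 -0.06284662  0.02      ]
(775, 330) [ 0.43936907 -0.09828804  0.        ] [ 0.41506501 -0.0779767   0.02      ]
pin 723.6636388016573 300.16121529546666
pin 728.5864800386175 183.02406550710742
pin 729.7516361592716 155.29961524306174
```

Emit:
{"op": "arm_command", "data": {
  "targets": [0, 0, -0.12, 0, 0, 0, 0, 0, -0.12, 0, 0, 0, 0, -0.04, 0, 0, 0, 0, 0, -0.04, 0, 0, 0, 0, 0, 0, 0, 0, 0, 0]
}}

```text
time_s: 9.27
tool_pos: [0.4567, -0.0732, 0.1318]
eef_rot: [180.0, 0.1, -7.0]
force: [-5.1, 0.9, 2.6]
grip_width: 0.221
gripper_force: 59.7
```

```bash
python3 - <<'E'
from h import *
cams.capture('top');go((.4560,-.0725,.115)); shot('w10')
s=status.observe(); T=R.from_euler('xyz',s['eef_rot'],degrees=True).as_matrix();c=ld('w10')
E
```

```text
t 9.32 p [ 0.4568 -0.0731  0.1317] rpy [ 1.7999e+02  1.2000e-01 -7.0100e+00] j [-14.3  14.9 107.2  -0.   58.   82.7] F [-5.   0.5  1.6] g 18.5
  -> (0.456, -0.0725, 0.115) [-0.011 -0.007  0.223]
w10 t 9.3167 [ 0.45680182 -0.07314514  0.13174269] [ 1.79985198e+02  1.21529171e-01 -7.01226003e+00] j [-14.3  14.9 107.2  -0.   58.   82.7]
```

Emit:
{"op": "arm_command", "data": {
  "targets": [-0.02, 0, 0, 0, 0, 0, 0, 0, 0, 0, 0, 0, 0, 0, 0, 0, 0, 0]
}}

```text
time_s: 9.62
tool_pos: [0.4565, -0.0732, 0.1316]
eef_rot: [-180.0, -0.0, -7.0]
force: [-3.5, 0.1, 1.5]
grip_width: 0.221
gripper_force: 59.7
```

Emit:
{"op": "arm_command", "data": {
  "targets": [0, 0, 0.06, 0, 0, 0, 0, 0, 0.06, 0, 0, 0, 0, 0, 0, 0, 0, 0, 0, 0, 0, 0, 0, 0]
}}

```text
time_s: 9.95
tool_pos: [0.4564, -0.0731, 0.1218]
eef_rot: [-180.0, 0.0, -7.0]
force: [-3.0, 0.3, -2.1]
grip_width: 0.216
gripper_force: 59.5
```

Emit:
{"op": "arm_command", "data": {
  "targets": [0, 0, 0.05, 0, 0, 0, 0, 0, 0.04, 0, 0, 0, 0, 0, 0, 0, 0, 0, 0, 0, 0, 0, 0, 0]
}}

```text
time_s: 10.28
tool_pos: [0.4563, -0.0729, 0.1153]
eef_rot: [-180.0, 0.0, -7.0]
force: [-2.4, 0.9, -3.0]
grip_width: 0.216
gripper_force: 59.2
```

```bash
python3 - <<'E'
from h import *
go(); shot('w11')
E
```

```text
t 10.28 p [ 0.4563 -0.0729  0.1153] rpy [-1.7997e+02  3.0000e-02 -7.0500e+00] j [-14.3  16.1 108.5   0.   55.4  82.7] F [-2.4  0.9 -3. ] g 18.5
w11 t 10.2833 [ 0.45627757 -0.07285882  0.11527684] [-1.79973715e+02  3.19329531e-02 -7.04669250e+00] j [-14.3  16.1 108.5   0.   55.4  82.7]
```

Emit:
{"op": "arm_command", "data": {
  "targets": [-0.01, 0, 0.03, 0, 0, 0, 0, 0, 0.03, 0, 0, 0, 0, 0, 0, 0, 0, 0, 0, 0, 0, 0, 0, 0]
}}

```text
time_s: 10.67
tool_pos: [0.4561, -0.0726, 0.1116]
eef_rot: [-180.0, -0.1, -7.1]
force: [-3.6, 3.2, 1.0]
grip_width: 0.22
gripper_force: 59.7
```

Emit:
{"op": "arm_command", "data": {
  "targets": [0, 0, 0.03, 0, 0, 0, 0, 0, 0.0, 0, 0, 0, 0, 0, 0, 0, 0, 0]
}}

```text
time_s: 10.92
tool_pos: [0.4561, -0.0724, 0.109]
eef_rot: [-179.9, -0.1, -7.1]
force: [-1.9, 4.0, -1.5]
grip_width: 0.216
gripper_force: 59.5
```

Emit:
{"op": "arm_command", "data": {
  "targets": [0, 0, 0.03, 0, 0, 0, 0, 0, 0.0, 0, 0, 0, 0, 0, 0, 0, 0, 0]
}}

```text
time_s: 11.17
tool_pos: [0.4562, -0.0725, 0.1088]
eef_rot: [-179.9, -0.1, -7.1]
force: [-6.4, 6.0, 18.6]
grip_width: 0.218
gripper_force: 62.1
```

Emit:
{"op": "arm_command", "data": {
  "targets": [0, 0, -0.02, 0, 0, 0, 0, 0, 0.0, 0, 0, 0],
  "fingers": 50
}}

```text
time_s: 11.33
tool_pos: [0.4578, -0.074, 0.1093]
eef_rot: [179.9, -0.3, -7.0]
force: [0.0, -0.2, 0.9]
grip_width: 0.49
gripper_force: 0.0
```

Emit:
{"op": "arm_command", "data": {
  "targets": [0, 0, 0, 0, 0, 0, 0, 0, 0.0, 0, 0, 0, 0, 0, 0, 0, 0, 0, 0, 0, 0, 0, 0, 0]
}}

```text
time_s: 11.67
tool_pos: [0.4559, -0.0732, 0.1081]
eef_rot: [180.0, 0.0, -7.0]
force: [-0.0, -0.6, -0.2]
grip_width: 0.584
gripper_force: 0.0
```

```bash
python3 - <<'E'
from h import *
go(); shot('w12'); s=cams.capture('scene'); cv2.imwrite('pics/s12.png',s)
a=cv2.resize(cv2.imread('pics/w12.png')[130:380,200:450],(500,500),interpolation=cv2.INTER_CUBIC)
b=cv2.resize(s[240:340,290:350],(300,500),interpolation=cv2.INTER_CUBIC)
cv2.imwrite('pics/c12.png',np.hstack([a,b]))
E
```

```text
t 11.67 p [ 0.4559 -0.0732  0.1081] rpy [179.99   0.    -7.04] j [-14.4  16.7 109.1  -0.   54.2  82.7] F [-0.  -0.6 -0.2] g 49.9
w12 t 11.6667 [ 0.45588496 -0.07320159  0.10810379] [ 1.79986537e+02  1.85152624e-04 -7.03556567e+00] j [-14.4  16.7 109.1  -0.   54.2  82.7]
```

View pics/c12.png

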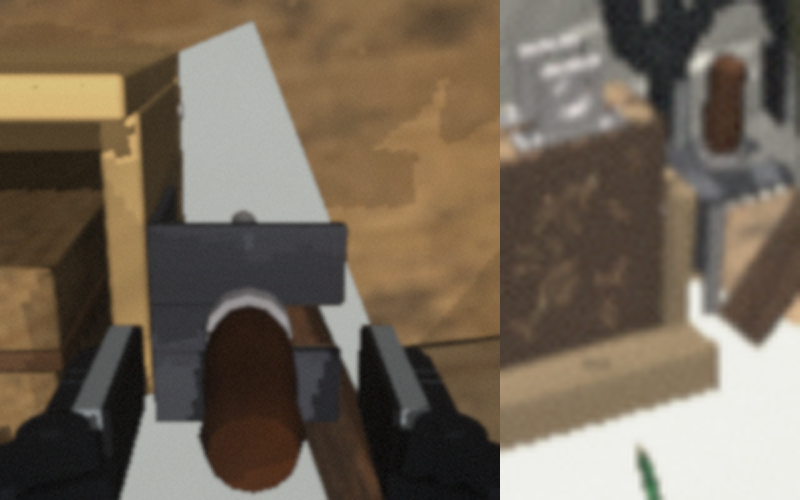

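Emit:
{"op": "arm_command", "data": {
  "targets": [0, 0, -0.2, 0, 0, 0, 0, 0, -0.4, 0, 0, 0, 0, 0, -0.45, 0, 0, 0, 0, 0, -0.45, 0, 0, 0, 0, 0, -0.45, 0, 0, 0]
}}

```text
time_s: 12.18
tool_pos: [0.4552, -0.0729, 0.2558]
eef_rot: [-180.0, 0.0, -7.0]
force: [0.7, -1.2, -0.2]
grip_width: 0.584
gripper_force: 0.0
```

Emit:
{"op": "arm_command", "data": {
  "targets": [0, 0, -0.45, 0, 0, 0, 0, 0, -0.45, 0, 0, 0, 0, 0, -0.45, 0, 0, 0, 0, 0, -0.45, 0, 0, 0, 0, 0, -0.4, 0, 0, 0]
}}

```text
time_s: 12.6
tool_pos: [0.4555, -0.073, 0.4218]
eef_rot: [180.0, -0.1, -7.0]
force: [1.0, 0.5, -1.0]
grip_width: 0.588
gripper_force: 0.0
```

Emit:
{"op": "arm_command", "data": {
  "targets": [-0.03, -0.47, 0, 0, 0, 0, -0.03, -0.47, 0, 0, 0, 0, -0.03, -0.47, 0, 0, 0, 0, -0.03, -0.47, 0, 0, 0, 0, -0.03, -0.47, 0, 0, 0, 0]
}}

```text
time_s: 13.02
tool_pos: [0.4658, 0.1047, 0.4195]
eef_rot: [180.0, -0.0, -7.1]
force: [1.0, 0.4, -0.3]
grip_width: 0.584
gripper_force: 0.0
```

Emit:
{"op": "arm_command", "data": {
  "targets": [-0.03, -0.47, 0, 0, 0, 0, -0.03, -0.47, 0, 0, 0, 0, -0.03, -0.47, 0, 0, 0, 0, 0, 0, 0, 0, 0, 0, 0, 0, 0, 0, 0, 0]
}}

```text
time_s: 13.43
tool_pos: [0.4721, 0.2107, 0.4188]
eef_rot: [180.0, 0.1, -6.8]
force: [1.0, 0.1, 0.7]
grip_width: 0.583
gripper_force: 0.0
```

```bash
python3 - <<'E'
from h import *
cams.capture('top');cams.capture('top');shot('v1')
E
```

```text
v1 t 13.5333 [0.47218846 0.20866373 0.41922505] [ 1.79938405e+02  2.95560619e-02 -7.01938513e+00] j [ 19.2   7.7  73.3  -0.   99.1 116.2]
```

Emit:
{"op": "arm_command", "data": {
  "targets": [0, -0.4, 0, 0, 0, 0, 0, -0.4, 0, 0, 0, 0, 0, -0.4, 0, 0, 0, 0, 0, 0, 0, 0, 0, 0, 0, 0, 0, 0, 0, 0]
}}

```text
time_s: 14.0
tool_pos: [0.4838, 0.2979, 0.4191]
eef_rot: [179.9, 0.0, -7.0]
force: [0.1, -1.1, 0.1]
grip_width: 0.583
gripper_force: 0.0
```

```bash
python3 - <<'E'
from h import *
cv2.imwrite('pics/t_ref.png',cams.capture('top'));cams.capture('top');shot('v2')
def pegs(k):
    im=cv2.imread(f'pics/{k}.png'); h=cv2.cvtColor(im,cv2.COLOR_BGR2HSV)
    m=((h[...,0]<=14)&(h[...,1]>130)&(h[...,2]>70)).astype(np.uint8)*255
    m[400:]=0; m=cv2.morphologyEx(m,cv2.MORPH_OPEN,np.ones((3,3)))
    n,lab,st,ce=cv2.connectedComponentsWithStats(m)
    for i in range(1,n):
        if st[i,4]>60:
            ys,xs=np.where(lab==i); r=cv2.minAreaRect(np.stack([xs,ys],1).astype(np.float32))
            print(k,st[i],np.round(ce[i],1),np.round(r[0],1),np.round(r[1],1),round(r[2],1),'hsv',h[lab==i].mean(0).round())
for k in('v1','v2'):pegs(k)
im=cv2.imread('pics/w2.png');h=cv2.cvtColor(im,cv2.COLOR_BGR2HSV);print(h[290,126:136],h[270,80])
E
```

```text
v2 t 14.1 [0.48353024 0.29679061 0.41957978] [ 1.79941584e+02  1.00736528e-03 -7.13262446e+00] j [ 27.3  12.2  67.5  -0.  100.3 124.4]
v1 [215 220  12  25 146] [220.4 232.2] [219.9 231.6] [24.3  9. ] 78.7 hsv [ 14. 188. 118.]
v1 [108 230  13  24 145] [114.4 241.9] [114.2 241.3] [25.  8.] 76.0 hsv [ 14. 193. 125.]
v1 [358 251  17   9 103] [366.5 255. ] [366.  255.1] [16.   7.5] 5.7 hsv [  6. 165. 105.]
v1 [115 255   9  17  98] [119.5 263. ] [119. 263.] [16.  8.] 90.0 hsv [ 14. 193. 123.]
v1 [593 281  17  10 110] [601.6 285.7] [601.2 285.9] [ 7.2 17.4] 63.4 hsv [ 12. 145.  83.]
v1 [ 107  291   90   70 3494] [151.6 325.1] [151.1 326.2] [53.2 76. ] 63.4 hsv [  6. 202. 136.]
v1 [537 307  20  15 127] [546.8 313.8] [546.1 314.1] [ 6.2 22.6] 60.3 hsv [ 12. 141.  83.]
v1 [613 383  27  17 282] [627.8 393.1] [626. 391.] [16. 26.] 90.0 hsv [ 12. 164.  85.]
v2 [415 195  10  25 141] [419.5 207.2] [419.4 207. ] [24.9  7.4] 82.9 hsv [ 14. 183. 125.]
v2 [417 221   9  17 102] [420.9 229.6] [421. 229.] [16.  8.] 90.0 hsv [ 14. 178. 124.]
v2 [201 231  10  15  81] [204.9 237.4] [205.4 238. ] [15.   7.8] 82.9 hsv [ 14. 189. 112.]
v2 [309 240  10  14  84] [312.9 247.2] [312.5 246.7] [12.3  9.3] 50.2 hsv [ 14. 182. 127.]
v2 [203 244  13  29 196] [208.5 258.9] [209.2 257.8] [28.8 10.2] 84.0 hsv [ 14. 189. 115.]
v2 [408 252  17   8  95] [416.8 255.3] [416.  255.5] [ 7. 16.] 90.0 hsv [  6. 166. 105.]
v2 [ 158  291   76   64 2825] [198.1 323.3] [199.9 326. ] [47.6 73.6] 64.0 hsv [  6. 203. 134.]
v2 [577 307  33  19 207] [593.2 316.3] [593.3 316.6] [ 6.7 35.8] 65.4 hsv [ 12. 141.  82.]
[[ 15 197 144]
 [ 14 194 146]
 [ 14 196 138]
 [ 14 195 123]
 [ 14 189 104]
 [ 15 201  81]
 [ 14 175  64]
 [ 15 150  56]
 [ 15 117  70]
 [ 17 106  87]] [ 22 128 176]
```

```bash
cat > peg.py <<'E'
from h import *
def pegs(k,c=None,show=False,minA=150):
    im=cv2.imread(f'pics/{k}.png'); h=cv2.cvtColor(im,cv2.COLOR_BGR2HSV)
    m=((h[...,0]>=10)&(h[...,0]<=16)&(h[...,1]>145)&(h[...,2]>45)).astype(np.uint8)*255
    m[400:]=0; m=cv2.morphologyEx(m,cv2.MORPH_CLOSE,np.ones((5,5)));m=cv2.morphologyEx(m,cv2.MORPH_OPEN,np.ones((3,3)))
    n,lab,st,ce=cv2.connectedComponentsWithStats(m); out=[]
    for i in range(1,n):
        if st[i,4]<minA: continue
        ys,xs=np.where(lab==i); q=np.stack([xs,ys],1).astype(float); mu=q.mean(0)
        w,v=np.linalg.eigh(np.cov((q-mu).T)); d=v[:,1]*np.sign(v[1,1]); s=(q-mu)@d
        o=dict(k=k,area=int(st[i,4]),c=mu.round(1),tip=(mu+d*s.max()).round(1),root=(mu+d*s.min()).round(1),L=round(s.max()-s.min(),1),W=round(4*np.sqrt(w[0]),1)); out.append(o)
        if show: print(o)
    return out
if __name__=='__main__':
    for k in('v1','v2'):pegs(k,show=True)
    im=cv2.imread('pics/v2.png');h=cv2.cvtColor(im,cv2.COLOR_BGR2HSV)
    print([ (y,h[y,420].tolist()) for y in range(180,260,4)])
E
python3 peg.py
```

```text
{'k': 'v1', 'area': 2234, 'c': array([178.5, 182.7]), 'tip': array([ 64.5, 210.1]), 'root': array([266.3, 161.5]), 'L': np.float64(207.5), 'W': np.float64(29.5)}
{'k': 'v1', 'area': 551, 'c': array([283.6, 165.8]), 'tip': array([254.5, 179. ]), 'root': array([311.5, 153.2]), 'L': np.float64(62.6), 'W': np.float64(15.6)}
{'k': 'v1', 'area': 473, 'c': array([326.5, 210.7]), 'tip': array([330.7, 237.2]), 'root': array([322.7, 186.6]), 'L': np.float64(51.3), 'W': np.float64(11.8)}
{'k': 'v1', 'area': 480, 'c': array([280.3, 209. ]), 'tip': array([274.5, 227.4]), 'root': array([285.7, 191.7]), 'L': np.float64(37.5), 'W': np.float64(17.0)}
{'k': 'v1', 'area': 930, 'c': array([216.8, 224.5]), 'tip': array([226. , 255.3]), 'root': array([210.5, 203.3]), 'L': np.float64(54.3), 'W': np.float64(30.2)}
{'k': 'v1', 'area': 1185, 'c': array([101.8, 236.2]), 'tip': array([133.5, 258. ]), 'root': array([ 70.6, 214.8]), 'L': np.float64(76.3), 'W': np.float64(45.4)}
{'k': 'v1', 'area': 417, 'c': array([626.3, 272.9]), 'tip': array([641.9, 285.4]), 'root': array([611.4, 261. ]), 'L': np.float64(39.0), 
[... 1376 characters left out ...]
 237.4]), 'root': array([276.5, 209.2]), 'L': np.float64(30.2), 'W': np.float64(17.5)}
{'k': 'v2', 'area': 936, 'c': array([197.8, 237. ]), 'tip': array([221.3, 264.8]), 'root': array([177.1, 212.5]), 'L': np.float64(68.5), 'W': np.float64(41.0)}
[(180, [22, 125, 181]), (184, [21, 132, 179]), (188, [17, 147, 135]), (192, [14, 165, 74]), (196, [14, 185, 99]), (200, [14, 190, 145]), (204, [14, 188, 148]), (208, [14, 189, 144]), (212, [14, 183, 141]), (216, [14, 188, 137]), (220, [14, 185, 134]), (224, [14, 196, 130]), (228, [14, 179, 128]), (232, [13, 175, 125]), (236, [14, 174, 107]), (240, [25, 31, 139]), (244, [25, 31, 142]), (248, [13, 61, 133]), (252, [7, 138, 113]), (256, [6, 182, 101])]
```

```bash
sed -i "s/^    m=((h.*$/    m=((h[...,0]>=13)\&(h[...,0]<=15)\&(h[...,1]>166)\&(h[...,2]>60)).astype(np.uint8)*255/; s/m\[400:\]=0; m=cv2.morphologyEx(m,cv2.MORPH_CLOSE,np.ones((5,5)));/m[400:]=0;/" peg.py
cat >> peg.py <<'E'
    a=sorted([o for o in pegs('v1') if 8<o['W']<14 and o['L']>38],key=lambda o:-o['c'][0]); b=sorted([o for o in pegs('v2') if 8<o['W']<14 and o['L']>38],key=lambda o:-o['c'][0])
    for p,q in zip(a,b):
        for e in('tip','c','root'): print(e,tri((ld('v1'),p[e]),(ld('v2'),q[e])))
E
python3 peg.py
```

```text
{'k': 'v1', 'area': 196, 'c': array([ 87.9, 195. ]), 'tip': array([ 81.6, 205.3]), 'root': array([ 93.2, 186.1]), 'L': np.float64(22.5), 'W': np.float64(13.4)}
{'k': 'v1', 'area': 337, 'c': array([327.1, 215.6]), 'tip': array([330.5, 237.1]), 'root': array([323.4, 191.6]), 'L': np.float64(46.0), 'W': np.float64(8.8)}
{'k': 'v1', 'area': 399, 'c': array([220.3, 233.8]), 'tip': array([224.6, 254.9]), 'root': array([215.6, 210.9]), 'L': np.float64(44.9), 'W': np.float64(10.6)}
{'k': 'v1', 'area': 432, 'c': array([115.8, 247.9]), 'tip': array([122.3, 270.9]), 'root': array([109. , 223.7]), 'L': np.float64(49.0), 'W': np.float64(10.8)}
{'k': 'v2', 'area': 615, 'c': array([136.7, 212.9]), 'tip': array([126.4, 241.8]), 'root': array([146.1, 186.7]), 'L': np.float64(58.5), 'W': np.float64(13.4)}
{'k': 'v2', 'area': 332, 'c': array([420.1, 215.1]), 'tip': array([422.6, 237.2]), 'root': array([417.4, 191. ]), 'L': np.float64(46.5), 'W': np.float64(8.7)}
{'k': 'v2', 'area': 341, 'c': array([311.9, 232.8]), 'tip': array([315.7, 254.1]), 'root': array([307.7, 209.1]), 'L': np.float64(45.7), 'W': 
[... 1028 characters left out ...]
09305, 0.25655074]), [np.float64(0.0006213417508686264), np.float64(0.000621341750868749)])
c (array([0.47372453, 0.31119353, 0.25215429]), [np.float64(0.000738000616068561), np.float64(0.0007380006160685075)])
root (array([0.49605484, 0.31239569, 0.24737026]), [np.float64(0.0011408061242890596), np.float64(0.0011408061242891793)])
tip (array([0.44795084, 0.41552371, 0.25513271]), [np.float64(0.00010942798147118333), np.float64(0.00010942798147118798)])
c (array([0.47108733, 0.41409228, 0.25637845]), [np.float64(0.0012767562356147566), np.float64(0.0012767562356146536)])
root (array([0.49435987, 0.41312729, 0.25669845]), [np.float64(0.0023600196923227834), np.float64(0.0023600196923226546)])
```

```bash
cat > fk.py <<'E'
from h import *
from scipy.optimize import least_squares
D=[(.49354,-.11476,.41818,6.8,74.4),(.51377,-.00602,.41867,7.4,73.6),(.47061,-.03922,.29872,6.5,91.3),(.48591,.02834,.30071,7.5,89.8),(.43365,.0145,.10344,15.1,112.7),(.43075,.01467,.21974,6.6,103.1),(.45559,-.0777,.1151,16.2,108.4),(.47219,.20866,.41923,7.7,73.3),(.48353,.29679,.41958,12.2,67.5),(.2362,-.5235,.2304,17.62,86.38)]
D=np.array(D); r=np.hypot(D[:,0],D[:,1]); z=D[:,2]; a,b=np.radians(D[:,3]),np.radians(D[:,3]+D[:,4])
def f(p): r0,a2,a3,ph,c=p; return np.r_[r0+a2*np.sin(a)+a3*np.sin(b+ph)-r, c+a2*np.cos(a)+a3*np.cos(b+ph)-z]
s=least_squares(f,[0.,.4,.4,0,.1]); print(s.x,np.abs(s.fun).max())
r0,a2,a3,ph,c=s.x
def ik(rr,zz,th,L):
    # tool tilted th deg (wrist toward robot)
    R_=rr-L*np.sin(np.radians(th)); Z=zz-c+L*(np.cos(np.radians(th))-1)
    x=R_-r0; d=np.hypot(x,Z); k=(d*d-a2*a2-a3*a3)/(2*a2*a3); g=np.arccos(k); j3=np.degrees(g-ph)
    j2=np.degrees(np.arctan2(x,Z)-np.arctan2(a3*np.sin(g),a2+a3*np.cos(g)))
    return round(j2,1),round(j3,1),round(180-j2-j3+th,1),round(180-j2-j3-th,1)
if __name__=='__main__':
  for L in(.2,.25,.3):
    for w in [(.434,.103,0),(.43,.132,17),(.43,.25,17),(.44,.132,10),(.45,.132,17),(.45,.25,17)]: print(L,w,ik(*w,L))
E
python3 fk.py; python3 - <<'E'
from h import *
# re-check plates in close view w5, bright/grey plate top edge at z=.166
im=cv2.imread('pics/w5.png'); c=ld('pics/w5'.split('/')[-1])
for p in [(268,320),(382,320),(268,240),(394,240)]: print(p,np.round(onz(c,p,.166),4))
go((.4637,.011,.24))
E
```

```text
[ 0.00258196  0.64291627  0.42999534  0.2544476  -0.17666287] 0.0013420306002428495
0.2 (0.434, 0.103, 0) (np.float64(15.2), np.float64(112.6), np.float64(52.2), np.float64(52.2))
0.2 (0.43, 0.132, 17) (np.float64(8.9), np.float64(117.7), np.float64(70.4), np.float64(36.4))
0.2 (0.43, 0.25, 17) (np.float64(0.2), np.float64(106.7), np.float64(90.0), np.float64(56.0))
0.2 (0.44, 0.132, 10) (np.float64(10.9), np.float64(113.7), np.float64(65.4), np.float64(45.4))
0.2 (0.45, 0.132, 17) (np.float64(10.4), np.float64(115.6), np.float64(71.0), np.float64(37.0))
0.2 (0.45, 0.25, 17) (np.float64(2.0), np.float64(104.9), np.float64(90.1), np.float64(56.1))
0.25 (0.434, 0.103, 0) (np.float64(15.2), np.float64(112.6), np.float64(52.2), np.float64(52.2))
0.25 (0.43, 0.132, 17) (np.float64(8.0), np.float64(119.4), np.float64(69.6), np.float64(35.6))
0.25 (0.43, 0.25, 17) (np.float64(-1.0), np.float64(108.3), np.float64(89.7), np.float64(55.7))
0.25 (0.44, 0.132, 10) (np.float64(10.3), np.float64(114.7), np.float64(65.0), np.float64(45.0))
0.25 (0.45, 0.132, 17) (np.float64(9.5), np.float64(117.4),
[... 332 characters left out ...]
, 0.25, 17) (np.float64(-2.2), np.float64(109.8), np.float64(89.4), np.float64(55.4))
0.3 (0.44, 0.132, 10) (np.float64(9.8), np.float64(115.7), np.float64(64.6), np.float64(44.6))
0.3 (0.45, 0.132, 17) (np.float64(8.6), np.float64(119.1), np.float64(69.3), np.float64(35.3))
0.3 (0.45, 0.25, 17) (np.float64(-0.4), np.float64(108.0), np.float64(89.3), np.float64(55.3))
(268, 320) [0.465  0.0267 0.166 ]
(382, 320) [ 0.4612 -0.0046  0.166 ]
(268, 240) [0.4878 0.0227 0.166 ]
(394, 240) [ 0.4839 -0.0093  0.166 ]
t 14.15 p [0.4835 0.2967 0.4198] rpy [ 1.7996e+02 -1.0000e-02 -7.1500e+00] j [ 27.3  12.2  67.6  -0.  100.3 124.4] F [ 0.1 -0.6 -0.3] g 49.7
  -> (0.4637, 0.011, 0.24) [0.212 3.811 2.4  ]
```

Emit:
{"op": "arm_command", "data": {
  "targets": [0.022, 0.423, 0, 0, 0, 0, 0.022, 0.423, 0, 0, 0, 0, 0.022, 0.423, 0, 0, 0, 0, 0.022, 0.423, 0, 0, 0, 0, 0.022, 0.423, 0, 0, 0, 0],
  "fingers": 62
}}

```text
time_s: 14.57
tool_pos: [0.4713, 0.1373, 0.42]
eef_rot: [180.0, -0.0, -7.1]
force: [0.2, -0.7, 0.1]
grip_width: 0.728
gripper_force: 0.0
```

Emit:
{"op": "arm_command", "data": {
  "targets": [0.022, 0.423, 0, 0, 0, 0, 0.022, 0.423, 0, 0, 0, 0, 0.022, 0.423, 0.1, 0, 0, 0, 0.022, 0.423, 0.3, 0, 0, 0, 0, 0, 0.4, 0, 0, 0]
}}

```text
time_s: 14.98
tool_pos: [0.4636, 0.0069, 0.3619]
eef_rot: [179.8, -0.4, -7.4]
force: [0.9, 0.3, -0.6]
grip_width: 0.726
gripper_force: 0.0
```

Emit:
{"op": "arm_command", "data": {
  "targets": [0, 0, 0.4, 0, 0, 0, 0, 0, 0.4, 0, 0, 0, 0, 0, 0.4, 0, 0, 0, 0, 0, 0.3, 0, 0, 0, 0, 0, 0.1, 0, 0, 0]
}}

```text
time_s: 15.4
tool_pos: [0.4598, 0.0121, 0.2366]
eef_rot: [180.0, 0.4, -7.2]
force: [-0.9, 0.5, -0.3]
grip_width: 0.723
gripper_force: 0.0
```

Emit:
{"op": "arm_command", "data": {
  "targets": [0, 0, 0, 0, 0, 0, 0, 0, 0, 0, 0, 0, 0, 0, 0, 0, 0, 0]
}}

```text
time_s: 15.65
tool_pos: [0.4644, 0.0128, 0.2414]
eef_rot: [-180.0, -0.2, -7.1]
force: [0.7, -1.1, 0.6]
grip_width: 0.727
gripper_force: 0.0
```

```bash
python3 - <<'E'
from h import *
go((.4631,.011,.133))
E
```

```text
t 15.65 p [0.4644 0.0128 0.2414] rpy [-179.99   -0.21   -7.07] j [-3.6  8.1 97.9 -0.  73.8 93.4] F [ 0.7 -1.1  0.6] g 62.1
  -> (0.4631, 0.011, 0.133) [-0.02   0.026  1.446]
```

Descend, grip block 1.

Emit:
{"op": "arm_command", "data": {
  "targets": [-0.01, 0.026, 0.3, 0, 0, 0, 0, 0, 0.3, 0, 0, 0, 0, 0, 0.3, 0, 0, 0, 0, 0, 0.25, 0, 0, 0, 0, 0, 0.15, 0, 0, 0]
}}

```text
time_s: 16.07
tool_pos: [0.4628, 0.0113, 0.142]
eef_rot: [-180.0, -0.1, -7.0]
force: [-0.3, -0.0, 0.6]
grip_width: 0.723
gripper_force: 0.0
```

Emit:
{"op": "arm_command", "data": {
  "targets": [0, 0, 0.1, 0, 0, 0, 0, 0, 0.04, 0, 0, 0, 0, 0, 0, 0, 0, 0, 0, 0, 0, 0, 0, 0, 0, 0, 0, 0, 0, 0]
}}

```text
time_s: 16.48
tool_pos: [0.4633, 0.0113, 0.1327]
eef_rot: [-180.0, -0.1, -7.0]
force: [-0.5, 0.2, 0.3]
grip_width: 0.722
gripper_force: 0.0
```

Emit:
{"op": "arm_command", "data": {
  "targets": [0, 0, 0, 0, 0, 0, 0, 0, 0, 0, 0, 0, 0, 0, 0, 0, 0, 0, 0, 0, 0, 0, 0, 0, 0, 0, 0, 0, 0, 0],
  "fingers": 20,
  "squeeze": 70
}}

```text
time_s: 16.9
tool_pos: [0.4649, 0.0106, 0.1346]
eef_rot: [180.0, -0.4, -7.0]
force: [-2.0, -2.5, 17.6]
grip_width: 0.357
gripper_force: 77.3
```

Emit:
{"op": "arm_command", "data": {
  "targets": [0, 0, 0, 0, 0, 0, 0, 0, 0, 0, 0, 0, 0, 0, 0, 0, 0, 0]
}}

```text
time_s: 17.15
tool_pos: [0.4648, 0.0105, 0.1346]
eef_rot: [180.0, -0.4, -7.0]
force: [-1.9, -3.0, 16.7]
grip_width: 0.36
gripper_force: 77.3
```

```bash
python3 - <<'E'
from h import *
go((.4631,.011,.133)); shot('b1')
E
```

```text
t 17.15 p [0.4648 0.0105 0.1346] rpy [179.95  -0.39  -7.03] j [-3.900e+00  1.470e+01  1.071e+02 -1.000e-01  5.790e+01  9.320e+01] F [-1.9 -3.  16.7] g 30.8
  -> (0.4631, 0.011, 0.133) [-0.024 -0.003  0.022]
b1 t 17.15 [0.46482407 0.01053148 0.13464334] [179.9529125   -0.38580151  -7.02501008] j [-3.900e+00  1.470e+01  1.071e+02 -1.000e-01  5.790e+01  9.320e+01]
```

Emit:
{"op": "arm_command", "data": {
  "targets": [-0.082, 0, -0.02, 0, 0.016, 0, -0.082, 0, -0.007, 0, 0.016, 0, -0.082, 0, -0.007, 0, 0.016, 0, 0, 0, 0, 0, 0, 0, 0, 0, 0, 0, 0, 0]
}}

```text
time_s: 17.62
tool_pos: [0.4448, 0.0136, 0.1349]
eef_rot: [-180.0, -8.9, -7.0]
force: [-1.2, -0.7, 8.8]
grip_width: 0.356
gripper_force: 77.2
```

```bash
python3 - <<'E'
from h import *
go()
E
```

```text
t 17.62 p [0.4448 0.0136 0.1349] rpy [-179.99   -8.9    -7.04] j [ -3.2   9.5 115.4  -0.8  46.2  94.3] F [-1.2 -0.7  8.8] g 30.4
```

Emit:
{"op": "arm_command", "data": {
  "targets": [-0.082, 0, -0.008, 0, 0.016, 0, -0.082, 0, -0.008, 0, 0.016, 0, -0.082, 0, -0.008, 0, 0.016, 0, 0, 0, 0, 0, 0, 0, 0, 0, 0, 0, 0, 0]
}}

```text
time_s: 18.03
tool_pos: [0.4267, 0.016, 0.1325]
eef_rot: [-180.0, -17.5, -7.0]
force: [-0.2, 0.3, 5.5]
grip_width: 0.357
gripper_force: 76.3
```

```bash
python3 - <<'E'
from h import *
s=status.observe(); p=s['tool_pos'];go(p+[0,0,.1]); shot('b2')
s=status.observe();print(s['ft_torque'])
E
```

```text
t 18.03 p [0.4267 0.016  0.1325] rpy [-179.97  -17.47   -7.04] j [ -2.3   5.5 123.9  -2.5  33.1  96.6] F [-0.2  0.3  5.5] g 30.5
  -> [0.42673882 0.01599626 0.23248214] [ 4.000e-01 -1.000e-03 -1.272e+00]
b2 t 18.0333 [0.42673882 0.01599626 0.13248214] [-179.97068814  -17.47431935   -7.04098957] j [ -2.3   5.5 123.9  -2.5  33.1  96.6]
[ 0.13754329 -0.24365995  0.00397905]
```

Emit:
{"op": "arm_command", "data": {
  "targets": [0.02, 0, -0.064, 0, 0, 0, 0.03, 0, -0.095, 0, 0, 0, 0.04, 0, -0.127, 0, 0, 0, 0.06, 0, -0.191, 0, 0, 0, 0.08, 0, -0.254, 0, 0, 0]
}}

```text
time_s: 18.5
tool_pos: [0.4228, 0.0159, 0.187]
eef_rot: [180.0, -16.8, -7.0]
force: [0.1, 0.5, -1.9]
grip_width: 0.359
gripper_force: 74.5
```

Emit:
{"op": "arm_command", "data": {
  "targets": [0.08, 0, -0.254, 0, 0, 0, 0.08, 0, -0.254, 0, 0, 0, 0.08, 0, -0.254, 0, 0, 0, 0.08, 0, -0.254, 0, 0, 0, 0.04, 0, -0.127, 0, 0, 0]
}}

```text
time_s: 18.92
tool_pos: [0.4259, 0.0158, 0.2802]
eef_rot: [180.0, -17.2, -7.0]
force: [-0.7, -0.7, -1.7]
grip_width: 0.361
gripper_force: 74.7
```

Emit:
{"op": "arm_command", "data": {
  "targets": [0, 0, 0, 0, -0.019, 0, 0, 0, 0, 0, -0.019, 0, 0, 0, 0, 0, -0.019, 0, 0, 0, 0, 0, -0.019, 0, 0, 0, 0, 0, -0.019, 0]
}}

```text
time_s: 19.33
tool_pos: [0.4248, 0.0159, 0.2783]
eef_rot: [180.0, 0.2, -7.0]
force: [0.0, 0.3, -1.7]
grip_width: 0.355
gripper_force: 74.5
```

```bash
python3 - <<'E'
from h import *
cv2.imwrite('pics/t2.png',cams.capture('top'));cams.capture('top');go(); shot('b3')
a=cv2.imread('pics/t_ref.png');b=cv2.imread('pics/t2.png')
d=cv2.absdiff(a,b).max(2)[190:290,125:275]; print('stand diff px',(d>40).sum())
E
```

```text
t 19.43 p [0.4273 0.0156 0.2778] rpy [ 1.7999e+02  6.0000e-02 -7.0600e+00] j [-3.6  3.4 97.9 -0.  78.8 93.5] F [ 0.8  0.4 -1.8] g 30.4
b3 t 19.4333 [0.42726253 0.01556146 0.27775321] [ 1.79991718e+02  5.58878369e-02 -7.05585849e+00] j [-3.6  3.4 97.9 -0.  78.8 93.5]
stand diff px 3985
```

```bash
cat > topd.py <<'E'
from h import *
import sys
cv2.imwrite(f'pics/{sys.argv[1]}.png',cams.capture('top'))
ct=cam('top')
def tp(k):
    im=cv2.imread(f'pics/{k}.png'); sub=cv2.resize(im[190:260,125:270],None,fx=6,fy=6,interpolation=cv2.INTER_CUBIC); h=cv2.cvtColor(sub,cv2.COLOR_BGR2HSV)
    m=((h[...,0]>=8)&(h[...,0]<=15)&(h[...,1]>150)&(h[...,2]>60)).astype(np.uint8)*255
    n,lab,st,ce=cv2.connectedComponentsWithStats(m)
    for i in range(1,n):
        x,y,w,hh,a=st[i]
        if a>250 and hh>w and hh>40: 
            r=(lab==i); ys,xs=np.where(r); low=ys>ys.max()-15; q=((xs[low].mean()+.5)/6-.5+125,(ys.max()+.5)/6-.5+190); print(k,'tip px',np.round(q,2),'A',a,onz(ct,q,.2555).round(4))
a=cv2.imread('pics/top0.png');b=cv2.imread(f'pics/{sys.argv[1]}.png')
d=cv2.absdiff(a,b).max(2)[190:290,125:275]; print('stand diff px',(d>40).sum())
tp('top0');tp(sys.argv[1])
E
python3 topd.py t3
```

```text
stand diff px 117
top0 tip px [147.92 235.75] A 2853 [0.4491 0.4116 0.2555]
top0 tip px [193.53 238.25] A 3360 [0.4533 0.3068 0.2555]
top0 tip px [238.42 240.25] A 2446 [0.4584 0.2039 0.2555]
t3 tip px [147.91 235.58] A 2835 [0.4495 0.4116 0.2555]
t3 tip px [193.52 238.42] A 3316 [0.4529 0.3067 0.2555]
t3 tip px [238.3  240.58] A 2655 [0.4576 0.2041 0.2555]
```

```bash
python3 - <<'E'
from h import *
cs=cam('scene'); im=cv2.imread('pics/scene0.png')
x0,y0=90,215; U=6
sub=cv2.resize(im[y0:285,x0:240],None,fx=U,fy=U,interpolation=cv2.INTER_CUBIC); h=cv2.cvtColor(sub,cv2.COLOR_BGR2HSV)
m=((h[...,0]>=6)&(h[...,0]<=15)&(h[...,1]>140)&(h[...,2]>50)).astype(np.uint8)*255
n,lab,st,ce=cv2.connectedComponentsWithStats(m)
T={'3':(.4480,.4155),'2':(.4531,.3101),'1':(.4577,.2054)}
for i in range(1,n):
    if st[i,4]>400:
        x,y,w,hh,a=st[i]; ys,xs=np.where(lab==i); q=np.stack([xs,ys],1); 
        f=lambda p:np.round((np.array(p)+.5)/U-.5+[x0,y0],1)
        r=cv2.minAreaRect(q.astype(np.float32)); print('bbox',f((x,y)),f((x+w,y+hh)),'c',f(ce[i]),a/36,'rect',f(r[0]),np.array(r[1])/6,r[2])
for k,(x,y) in T.items():
    for z in(.2555,.259,.263): print(k,z,'tip',proj(cs,(x,y,z)).round(1),'root(45mm)',proj(cs,(x+.044,y+.002,z-.008)).round(1))
E
```

```text
3 0.2555 tip [122.3 268.5] root(45mm) [113.6 263. ]
3 0.259 tip [122.1 266.7] root(45mm) [113.3 261.3]
3 0.263 tip [121.8 264.8] root(45mm) [113.  259.4]
2 0.2555 tip [176.3 252.5] root(45mm) [166.4 247.8]
2 0.259 tip [176.2 250.9] root(45mm) [166.2 246.2]
2 0.263 tip [176. 249.] root(45mm) [166.  244.3]
1 0.2555 tip [224.7 238.4] root(45mm) [213.9 234.3]
1 0.259 tip [224.6 236.8] root(45mm) [213.8 232.7]
1 0.263 tip [224.5 234.9] root(45mm) [213.7 230.9]
```

```bash
python3 - <<'E'
from h import *
im=cv2.imread('pics/scene0.png');h=cv2.cvtColor(im,cv2.COLOR_BGR2HSV)
for y in range(228,246): print(y,' '.join(f'{a}/{s}/{v}' for a,s,v in h[y,210:231:2]))
E
```

```text
228 15/100/146 15/103/146 15/105/139 14/101/146 16/99/149 16/97/150 16/99/149 16/102/137 19/21/132 30/16/142 27/16/140
229 16/103/148 14/109/147 15/119/141 14/107/143 14/102/147 16/98/148 15/100/145 16/97/134 20/24/130 27/16/140 27/18/140
230 14/107/146 14/122/148 14/134/139 14/115/137 14/106/135 14/96/148 16/100/145 15/97/140 19/27/130 24/18/143 27/20/139
231 14/118/141 13/131/148 13/131/144 14/127/130 14/106/128 15/98/151 15/102/147 16/96/143 20/29/132 25/19/144 23/16/141
232 14/124/140 14/130/147 13/127/142 13/128/137 14/109/126 15/97/150 15/96/152 15/99/147 17/27/133 27/16/141 17/17/139
233 13/125/137 14/130/143 14/132/139 13/128/164 15/126/146 15/102/152 16/102/150 15/99/137 21/25/135 18/18/142 24/18/143
234 13/128/129 14/128/140 13/130/135 13/131/181 14/131/183 14/117/170 14/106/152 15/86/127 22/21/135 27/17/138 27/16/141
235 14/122/125 14/122/127 13/131/125 14/131/166 13/131/196 14/126/192 14/125/167 14/99/137 18/32/142 23/16/141 27/16/142
236 14/122/119 13/125/116 13/118/110 13/128/134 13/130/171 13/132/190 14/130/182 14/120/178 14/69/152 23/17/138 19/20/141
237 14/116/112 14
[... 319 characters left out ...]
9/149 27/16/171
240 22/22/130 13/31/114 16/31/107 22/25/113 26/14/130 25/21/161 14/52/132 13/111/115 15/69/114 20/19/158 24/15/168
241 20/17/134 21/20/128 21/14/127 33/17/139 25/18/158 25/17/177 19/27/161 16/52/113 19/32/129 27/16/157 23/19/161
242 27/17/132 20/16/143 20/15/151 30/19/160 25/19/175 28/17/183 24/21/168 18/23/135 25/19/145 24/16/155 25/18/154
243 23/16/146 25/18/158 21/15/167 25/18/168 25/17/176 25/17/175 25/19/161 21/17/147 22/19/151 23/22/154 22/18/152
244 22/17/165 25/17/169 27/15/169 24/15/165 25/17/168 24/16/158 22/19/151 25/19/149 30/17/149 20/20/153 25/18/153
245 22/17/170 23/18/166 27/16/159 25/18/159 22/18/158 27/17/150 23/16/145 22/19/149 23/20/150 19/14/149 21/17/152
```

Emit:
{"op": "arm_command", "data": {
  "targets": [0, 0, 0, 0, 0, -0.027, 0, 0, 0, 0, 0, -0.027, 0.007, -0.4, 0, 0, 0, 0, 0.007, -0.44, 0, 0, 0, 0, 0.007, -0.44, 0, 0, 0, 0]
}}

```text
time_s: 19.95
tool_pos: [0.4215, 0.1122, 0.2784]
eef_rot: [180.0, -0.2, 2.6]
force: [0.6, -0.0, -1.7]
grip_width: 0.357
gripper_force: 74.7
```

Emit:
{"op": "arm_command", "data": {
  "targets": [0.007, -0.44, 0, 0, 0, 0, 0.007, -0.44, 0, 0, 0, 0, 0.007, -0.44, 0, 0, 0, 0, 0.007, -0.44, 0, 0, 0, 0, 0.007, -0.44, 0, 0, 0, 0]
}}

```text
time_s: 20.37
tool_pos: [0.4161, 0.2777, 0.2785]
eef_rot: [180.0, -0.2, 2.7]
force: [0.5, 0.1, -1.9]
grip_width: 0.355
gripper_force: 74.7
```

Emit:
{"op": "arm_command", "data": {
  "targets": [0.007, -0.44, 0, 0, 0, 0, 0.007, -0.44, 0, 0, 0, 0, 0.007, -0.44, 0, 0, 0, 0, 0, -0.3, 0, 0, 0, 0, 0, -0.1, 0, 0, 0, 0]
}}

```text
time_s: 20.78
tool_pos: [0.412, 0.4087, 0.2781]
eef_rot: [-179.9, -0.2, 2.9]
force: [0.0, 0.4, -1.9]
grip_width: 0.355
gripper_force: 74.8
```

Emit:
{"op": "arm_command", "data": {
  "targets": [0, 0, 0, 0, 0, 0, 0, 0, 0, 0, 0, 0, 0, 0, 0, 0, 0, 0]
}}

```text
time_s: 21.03
tool_pos: [0.413, 0.4039, 0.2783]
eef_rot: [179.9, -0.1, 2.7]
force: [0.1, -0.5, -3.5]
grip_width: 0.358
gripper_force: 74.8
```

```bash
python3 - <<'E'
from h import *
go((.4230,.4143,.2386)); shot('b4')
E
```

```text
t 21.03 p [0.413  0.4039 0.2783] rpy [ 1.7988e+02 -1.4000e-01  2.6500e+00] j [ 40.3  16.   81.8  -0.2  82.2 127.7] F [ 0.1 -0.5 -3.5] g 30.6
  -> (0.423, 0.4143, 0.2386) [ 0.139 -0.133  0.529]
b4 t 21.0333 [0.41296766 0.40391617 0.27828059] [ 1.79880436e+02 -1.37884438e-01  2.65149362e+00] j [ 40.3  16.   81.8  -0.2  82.2 127.7]
```

Emit:
{"op": "arm_command", "data": {
  "targets": [0.07, -0.065, 0.26, 0, 0, 0, 0.07, -0.065, 0.26, 0, 0, 0, 0, 0, 0, 0, 0, 0, 0, 0, 0, 0, 0, 0]
}}

```text
time_s: 21.42
tool_pos: [0.4232, 0.414, 0.2386]
eef_rot: [179.8, -0.0, 2.6]
force: [0.6, -0.5, -2.1]
grip_width: 0.36
gripper_force: 74.8
```

```bash
python3 - <<'E'
from peg import *
go((.4230,.4143,.2386)); shot('b5'); c=ld('b5')
for n,t in {'3':(.4480,.4155,.256),'2':(.4531,.3101,.256)}.items(): print(n,'pred tip',proj(c,t).round(1),'mid',proj(c,(t[0]+.0266,t[1]+.0012,.2513)).round(1))
pegs('b5',show=True,minA=80)
# plate as seen: bright low-sat rows near
s=status.observe();T=R.from_euler('xyz',s['eef_rot'],degrees=True).as_matrix()
for nm,v in {'eye':(0,0,-.0174),'plate top L':(0,-.016,-.0314),'plate top R':(0,.016,-.0314),'hole bottom':(0,0,-.0074),'hole top':(0,0,-.0274)}.items(): print(nm,proj(c,s['tool_pos']+T@(np.array(v)+[-.0017,0,0])).round(1))
E
```

```text
t 21.42 p [0.4232 0.414  0.2386] rpy [ 1.7983e+02 -2.0000e-02  2.6000e+00] j [ 40.4  18.7  83.5  -0.2  77.9 127.8] F [ 0.6 -0.5 -2.1] g 30.7
  -> (0.423, 0.4143, 0.2386) [-0.003 -0.004  0.   ]
b5 t 21.4167 [0.42320068 0.41403977 0.23861737] [ 1.79832533e+02 -2.38980446e-02  2.59942313e+00] j [ 40.4  18.7  83.5  -0.2  77.9 127.8]
3 pred tip [324.6 273.2] mid [324.6 206.9]
2 pred tip [581.7 272.4] mid [588.6 206.2]
{'k': 'b5', 'area': 1614, 'c': array([136.9, 148.4]), 'tip': array([111.7, 192.9]), 'root': array([159.1, 109.1]), 'L': np.float64(96.3), 'W': np.float64(21.6)}
{'k': 'b5', 'area': 2895, 'c': array([326.7, 207.8]), 'tip': array([325.9, 274. ]), 'root': array([327.5, 144.8]), 'L': np.float64(129.2), 'W': np.float64(28.4)}
{'k': 'b5', 'area': 1574, 'c': array([590.4, 222. ]), 'tip': array([586.6, 272.2]), 'root': array([594.1, 172.2]), 'L': np.float64(100.3), 'W': np.float64(19.4)}
eye [323.9 330.2]
plate top L [282.8 350.1]
plate top R [364.7 350.1]
hole bottom [323.9 318.1]
hole top [323.8 344. ]
```

Emit:
{"op": "arm_command", "data": {
  "targets": [0.11, 0, 0, 0, 0, 0, 0.11, 0, 0, 0, 0, 0, 0.11, 0, 0, 0, 0, 0, 0.08, 0, 0.01, 0, 0, 0, 0, 0, 0, 0, 0, 0]
}}

```text
time_s: 21.88
tool_pos: [0.4567, 0.4175, 0.239]
eef_rot: [-180.0, -0.3, 2.6]
force: [0.5, -0.3, -2.4]
grip_width: 0.353
gripper_force: 74.8
```

```bash
python3 - <<'E'
from h import *
go((.475,.4167,.234))
E
```

```text
t 21.88 p [0.4567 0.4175 0.239 ] rpy [-180.     -0.29    2.62] j [ 38.6  20.6  80.4  -0.2  78.7 126. ] F [ 0.5 -0.3 -2.4] g 30.2
  -> (0.475, 0.4167, 0.234) [0.243 0.022 0.067]
```

Emit:
{"op": "arm_command", "data": {
  "targets": [0.12, 0.01, 0.025, 0, 0, 0, 0.12, 0.01, 0.025, 0, 0, 0, 0, 0, 0.02, 0, 0, 0, 0, 0, 0, 0, 0, 0, 0, 0, 0, 0, 0, 0]
}}

```text
time_s: 22.3
tool_pos: [0.4723, 0.4165, 0.2332]
eef_rot: [179.9, -0.1, 2.7]
force: [0.3, 0.0, -2.5]
grip_width: 0.356
gripper_force: 74.9
```

Emit:
{"op": "arm_command", "data": {
  "targets": [0, 0, 0.02, 0, 0, 0, 0, 0, 0.02, 0, 0, 0, 0, 0, 0, 0, 0, 0]
}}

```text
time_s: 22.55
tool_pos: [0.472, 0.4166, 0.2303]
eef_rot: [179.9, -0.1, 2.7]
force: [0.3, 0.9, -2.1]
grip_width: 0.355
gripper_force: 74.9
```

Emit:
{"op": "arm_command", "data": {
  "targets": [0, 0, 0.02, 0, 0, 0, 0, 0, 0.0, 0, 0, 0, 0, 0, 0, 0, 0, 0]
}}

```text
time_s: 22.8
tool_pos: [0.4724, 0.4167, 0.2291]
eef_rot: [180.0, -0.2, 2.7]
force: [-0.3, -0.3, -1.7]
grip_width: 0.349
gripper_force: 74.9
```

Emit:
{"op": "arm_command", "data": {
  "targets": [0, 0, 0.02, 0, 0, 0, 0, 0, 0.0, 0, 0, 0, 0, 0, 0, 0, 0, 0]
}}

```text
time_s: 23.05
tool_pos: [0.4725, 0.4166, 0.2275]
eef_rot: [180.0, -0.2, 2.7]
force: [0.2, -0.2, -3.0]
grip_width: 0.357
gripper_force: 74.9
```

Emit:
{"op": "arm_command", "data": {
  "targets": [0, 0, 0.025, 0, 0, 0, 0, 0, 0.0, 0, 0, 0, 0, 0, 0, 0, 0, 0]
}}

```text
time_s: 23.3
tool_pos: [0.4726, 0.4168, 0.2267]
eef_rot: [-180.0, -0.2, 2.7]
force: [-1.8, -1.7, 3.6]
grip_width: 0.359
gripper_force: 76.3
```

Emit:
{"op": "arm_command", "data": {
  "targets": [0, 0, 0.025, 0, 0, 0, 0, 0, 0.0, 0, 0, 0, 0, 0, 0, 0, 0, 0]
}}

```text
time_s: 23.55
tool_pos: [0.4727, 0.4169, 0.2264]
eef_rot: [-179.9, -0.3, 2.7]
force: [-3.2, -2.9, 11.3]
grip_width: 0.357
gripper_force: 78.2
```

```bash
python3 - <<'E'
from peg import *
go(); shot('b6'); pegs('b6',show=True,minA=80)
c=ld('b6');s=status.observe();T=R.from_euler('xyz',s['eef_rot'],degrees=True).as_matrix()
print('tip',proj(c,(.448,.4155,.256)))
for nm,v in {'plate top L':(0,-.016,-.0314),'plate top R':(0,.016,-.0314)}.items(): print(nm,proj(c,s['tool_pos']+T@(np.array(v)+[-.0017,0,0])).round(1))
E
```

```text
t 23.55 p [0.4727 0.4169 0.2264] rpy [-179.94   -0.3     2.68] j [ 3.76e+01  2.20e+01  8.00e+01 -1.00e-01  7.77e+01  1.25e+02] F [-3.2 -2.9 11.3] g 30.5
b6 t 23.55 [0.4727377  0.41689593 0.22642303] [-179.94202096   -0.29900209    2.68490172] j [ 3.76e+01  2.20e+01  8.00e+01 -1.00e-01  7.77e+01  1.25e+02]
{'k': 'b6', 'area': 1498, 'c': array([141. , 198.5]), 'tip': array([115.7, 240.6]), 'root': array([163.4, 161. ]), 'L': np.float64(92.8), 'W': np.float64(21.4)}
{'k': 'b6', 'area': 537, 'c': array([327.9, 316.6]), 'tip': array([325.7, 332.9]), 'root': array([330. , 300.5]), 'L': np.float64(32.7), 'W': np.float64(20.0)}
{'k': 'b6', 'area': 1827, 'c': array([583.8, 351.1]), 'tip': array([579. , 397.1]), 'root': array([589. , 301.2]), 'L': np.float64(96.5), 'W': np.float64(23.1)}
{'k': 'b6', 'area': 607, 'c': array([325.4, 374.5]), 'tip': array([327.2, 395.3]), 'root': array([323.6, 354.6]), 'L': np.float64(40.9), 'W': np.float64(20.3)}
tip [325.64810532 393.66804399]
plate top L [284.6 349.4]
plate top R [365.9 349.5]
```

Emit:
{"op": "arm_command", "data": {
  "targets": [0, 0, -0.025, 0, 0, 0, 0, 0, 0.0, 0, 0, 0]
}}

```text
time_s: 23.77
tool_pos: [0.4728, 0.4169, 0.2266]
eef_rot: [-180.0, -0.3, 2.7]
force: [-1.0, -1.6, 6.3]
grip_width: 0.357
gripper_force: 76.5
```

Emit:
{"op": "arm_command", "data": {
  "targets": [0, 0, 0, 0, 0, 0, 0, 0, 0.0, 0, 0, 0, 0, 0, 0, 0, 0, 0, 0, 0, 0, 0, 0, 0],
  "fingers": 70
}}

```text
time_s: 24.1
tool_pos: [0.4725, 0.4166, 0.2251]
eef_rot: [179.9, -0.1, 2.7]
force: [-0.8, 0.0, -0.1]
grip_width: 0.818
gripper_force: 0.0
```

Emit:
{"op": "arm_command", "data": {
  "targets": [0, 0, -0.2, 0, 0, 0, 0, 0, -0.4, 0, 0, 0, 0, 0, -0.45, 0, 0, 0, 0, 0, -0.45, 0, 0, 0, 0, 0, -0.45, 0, 0, 0]
}}

```text
time_s: 24.52
tool_pos: [0.4718, 0.4166, 0.3729]
eef_rot: [179.9, -0.1, 2.7]
force: [1.2, -0.1, -0.2]
grip_width: 0.819
gripper_force: 0.0
```

```bash
python3 - <<'E'
from peg import *
cams.capture('top');go((.4859,.0067,.38),(.4859,.0067,.25)); shot('b7'); pegs('b7',show=True,minA=80)
print([proj(ld('b7'),t).round(1) for t in [(.448,.4155,.256),(.475,.4167,.277)]])
E
```

```text
t 24.57 p [0.4743 0.4184 0.3814] rpy [-179.61   -0.78    2.68] j [ 3.77e+01  1.79e+01  6.48e+01 -1.00e-01  9.65e+01  1.25e+02] F [2.3 1.8 5.8] g 69.8
  -> (0.4859, 0.0067, 0.38) [-0.102  5.491 -0.021]
  -> (0.4859, 0.0067, 0.25) [-0.024  0.012  1.733]
b7 t 24.5667 [0.47428673 0.41844951 0.38136467] [-179.60988282   -0.78103516    2.6777009 ] j [ 3.77e+01  1.79e+01  6.48e+01 -1.00e-01  9.65e+01  1.25e+02]
{'k': 'b7', 'area': 784, 'c': array([198.4, 184.5]), 'tip': array([179.9, 214.3]), 'root': array([215.2, 157.5]), 'L': np.float64(66.9), 'W': np.float64(14.9)}
{'k': 'b7', 'area': 186, 'c': array([329.1, 222. ]), 'tip': array([328.4, 232.2]), 'root': array([329.9, 211.8]), 'L': np.float64(20.5), 'W': np.float64(10.7)}
{'k': 'b7', 'area': 425, 'c': array([451.8, 239.4]), 'tip': array([450.8, 265. ]), 'root': array([452.9, 212.9]), 'L': np.float64(52.2), 'W': np.float64(9.6)}
{'k': 'b7', 'area': 420, 'c': array([575.8, 240.6]), 'tip': array([573. , 265.2]), 'root': array([579. , 213.8]), 'L': np.float64(51.8), 'W': np.float64(10.2)}
{'k': 'b7', 'area': 210, 'c': array([328.8, 254.6]), 'tip': array([328.3, 265.1]), 'root': array([329.2, 243.9]), 'L': np.float64(21.2), 'W': np.float64(11.6)}
[array([328.4, 265.7]), array([328.6, 242.8])]
```

Emit:
{"op": "arm_command", "data": {
  "targets": [-0.008, 0.42, -0.05, 0, 0, 0, -0.008, 0.42, 0, 0, 0, 0, -0.008, 0.42, 0, 0, 0, 0, -0.008, 0.42, 0, 0, 0, 0, -0.008, 0.42, 0, 0, 0, 0]
}}

```text
time_s: 25.03
tool_pos: [0.476, 0.2579, 0.3748]
eef_rot: [179.9, -0.1, 2.7]
force: [0.7, -0.6, -0.0]
grip_width: 0.823
gripper_force: 0.0
```

Emit:
{"op": "arm_command", "data": {
  "targets": [-0.008, 0.42, 0, 0, 0, 0, -0.008, 0.42, 0, 0, 0, 0, -0.008, 0.42, 0, 0, 0, 0, -0.008, 0.42, 0, 0, 0, 0, -0.008, 0.42, 0, 0, 0, 0]
}}

```text
time_s: 25.45
tool_pos: [0.4803, 0.1003, 0.3751]
eef_rot: [180.0, -0.1, 2.7]
force: [0.9, 1.0, 0.3]
grip_width: 0.819
gripper_force: 0.0
```

Emit:
{"op": "arm_command", "data": {
  "targets": [-0.008, 0.42, 0, 0, 0, 0, -0.008, 0.42, 0, 0, 0, 0, -0.008, 0.42, 0, 0, 0, 0, 0, 0, 0, 0, 0, 0.027, 0, 0, 0, 0, 0, 0.027],
  "fingers": 62
}}

```text
time_s: 25.87
tool_pos: [0.4832, 0.0052, 0.375]
eef_rot: [180.0, -0.1, -7.5]
force: [-0.4, 0.8, -0.0]
grip_width: 0.727
gripper_force: 0.0
```

Emit:
{"op": "arm_command", "data": {
  "targets": [0, 0, 0.35, 0, 0, 0, 0, 0, 0.4, 0, 0, 0, 0, 0, 0.4, 0, 0, 0, 0, 0, 0.3, 0, 0, 0, 0, 0, 0.1, 0, 0, 0]
}}

```text
time_s: 26.28
tool_pos: [0.4808, 0.0074, 0.2553]
eef_rot: [180.0, 0.3, -7.0]
force: [-0.9, 0.2, 0.3]
grip_width: 0.727
gripper_force: 0.0
```

```bash
python3 topd.py t4; python3 - <<'E'
from h import *
cams.capture('top');go((.4859,.0067,.133));shot('b8')
c=ld('b8');print([proj(c,t).round(1) for t in [(.4878,.0227,.166),(.4839,-.0093,.166),(.486,.007,.132)]])
E
```

```text
stand diff px 1120
top0 tip px [147.92 235.75] A 2853 [0.4491 0.4116 0.2555]
top0 tip px [193.53 238.25] A 3360 [0.4533 0.3068 0.2555]
top0 tip px [238.42 240.25] A 2446 [0.4584 0.2039 0.2555]
t4 tip px [150.29 222.25] A 1359 [0.4811 0.4113 0.2555]
t4 tip px [193.41 238.58] A 3584 [0.4525 0.3069 0.2555]
t4 tip px [238.44 240.08] A 2637 [0.4588 0.2039 0.2555]
t4 tip px [147.62 236.75] A 1294 [0.4467 0.4119 0.2555]
t 26.38 p [0.4824 0.0073 0.2578] rpy [ 1.7999e+02  9.0000e-02 -7.0400e+00] j [-4.1  9.  94.3 -0.  76.8 92.9] F [-0.   0.1  0.2] g 61.8
  -> (0.4859, 0.0067, 0.133) [0.05  0.002 1.664]
b8 t 26.3833 [0.48236626 0.00733305 0.25777731] [ 1.79987271e+02  8.50946024e-02 -7.04115723e+00] j [-4.1  9.  94.3 -0.  76.8 92.9]
[array([304.1, 242.2]), array([347.5, 242.1]), array([325.4, 229.8])]
```

```bash
python3 - <<'E'
from h import *
im=cv2.imread('pics/b8.png');h=cv2.cvtColor(im,cv2.COLOR_BGR2HSV);c=ld('b8')
m=((h[...,1]<35)&(h[...,2]>110)).astype(np.uint8); m[:195]=0;m[265:]=0;m[:,:270]=0;m[:,380:]=0
for y in range(205,262,3):
    x=np.where(m[y])[0]; print(y,(x.min(),x.max(),len(x)) if len(x) else None, h[y,325].tolist())
for r in [(304,246),(348,246)]: print(onz(c,r,.166))
E
```

```text
205 None [17, 125, 55]
208 None [16, 121, 55]
211 None [15, 130, 59]
214 None [17, 133, 94]
217 None [16, 129, 111]
220 (np.int64(346), np.int64(358), 12) [15, 63, 105]
223 (np.int64(292), np.int64(359), 68) [0, 2, 120]
226 (np.int64(292), np.int64(359), 16) [0, 10, 101]
229 (np.int64(292), np.int64(358), 28) [176, 12, 147]
232 (np.int64(292), np.int64(359), 40) [173, 7, 139]
235 (np.int64(311), np.int64(347), 37) [6, 11, 116]
238 (np.int64(304), np.int64(347), 44) [10, 10, 150]
241 (np.int64(305), np.int64(347), 43) [171, 12, 153]
244 None [17, 81, 82]
247 None [14, 107, 55]
250 None [19, 99, 44]
253 None [18, 108, 59]
256 None [17, 113, 97]
259 (np.int64(270), np.int64(379), 14) [17, 59, 108]
[0.48484404 0.02317883 0.166     ]
[ 0.48085397 -0.00934357  0.166     ]
```

Emit:
{"op": "arm_command", "data": {
  "targets": [0.05, 0.004, 0.35, 0, 0, 0, 0, 0, 0.35, 0, 0, 0, 0, 0, 0.35, 0, 0, 0, 0, 0, 0.3, 0, 0, 0, 0, 0, 0.18, 0, 0, 0]
}}

```text
time_s: 26.85
tool_pos: [0.4886, 0.0064, 0.1446]
eef_rot: [-180.0, -0.2, -7.0]
force: [0.5, -0.2, -0.4]
grip_width: 0.73
gripper_force: 0.0
```

Emit:
{"op": "arm_command", "data": {
  "targets": [0, 0, 0.1, 0, 0, 0, 0, 0, 0.03, 0, 0, 0, 0, 0, 0, 0, 0, 0, 0, 0, 0, 0, 0, 0, 0, 0, 0, 0, 0, 0]
}}

```text
time_s: 27.27
tool_pos: [0.4891, 0.0064, 0.1366]
eef_rot: [-180.0, -0.4, -7.0]
force: [-0.4, 0.6, -0.1]
grip_width: 0.728
gripper_force: 0.0
```

Emit:
{"op": "arm_command", "data": {
  "targets": [0, 0, 0, 0, 0, 0, 0, 0, 0, 0, 0, 0, 0, 0, 0, 0, 0, 0, 0, 0, 0, 0, 0, 0, 0, 0, 0, 0, 0, 0],
  "fingers": 20,
  "squeeze": 70
}}

```text
time_s: 27.68
tool_pos: [0.4887, 0.0064, 0.1361]
eef_rot: [-180.0, -0.3, -7.0]
force: [0.3, 0.6, 5.7]
grip_width: 0.356
gripper_force: 69.3
```

Emit:
{"op": "arm_command", "data": {
  "targets": [0, 0, 0, 0, 0, 0, 0, 0, 0, 0, 0, 0, 0, 0, 0, 0, 0, 0]
}}

```text
time_s: 27.93
tool_pos: [0.4888, 0.0065, 0.1361]
eef_rot: [-180.0, -0.3, -7.0]
force: [-0.7, -0.7, 5.7]
grip_width: 0.355
gripper_force: 69.3
```

```bash
python3 - <<'E'
from h import *
go()
E
```

```text
t 27.93 p [0.4888 0.0065 0.1361] rpy [-179.99   -0.31   -7.04] j [ -4.2  16.3 104.2  -0.   59.2  92.8] F [-0.7 -0.7  5.7] g 30.3
```

Emit:
{"op": "arm_command", "data": {
  "targets": [-0.083, 0, -0.012, 0, 0.016, 0, -0.083, 0, -0.008, 0, 0.016, 0, -0.083, 0, -0.008, 0, 0.016, 0, -0.083, 0, -0.008, 0, 0.016, 0, -0.083, 0, -0.008, 0, 0.016, 0]
}}

```text
time_s: 28.35
tool_pos: [0.4563, 0.0103, 0.1352]
eef_rot: [-180.0, -14.7, -7.0]
force: [0.0, -0.9, -1.1]
grip_width: 0.359
gripper_force: 69.6
```

Emit:
{"op": "arm_command", "data": {
  "targets": [-0.083, 0, -0.008, 0, 0.016, 0, 0, 0, 0, 0, 0, 0, 0, 0, 0, 0, 0, 0]
}}

```text
time_s: 28.6
tool_pos: [0.4497, 0.0112, 0.1343]
eef_rot: [180.0, -17.4, -7.0]
force: [0.5, -0.2, -1.6]
grip_width: 0.358
gripper_force: 69.4
```

```bash
python3 - <<'E'
from h import *
p=status.observe()['tool_pos'];go(p+[0,0,.1])
E
```

```text
t 28.6 p [0.4497 0.0112 0.1343] rpy [180.   -17.41  -7.03] j [ -3.    7.1 121.5  -2.2  34.1  95.7] F [ 0.5 -0.2 -1.6] g 30.6
  -> [0.44970305 0.01116362 0.23430173] [ 0.399  0.    -1.272]
```

Emit:
{"op": "arm_command", "data": {
  "targets": [0.02, 0, -0.064, 0, 0, 0, 0.03, 0, -0.095, 0, 0, 0, 0.04, 0, -0.127, 0, 0, 0, 0.06, 0, -0.191, 0, 0, 0, 0.08, 0, -0.254, 0, 0, 0]
}}

```text
time_s: 29.02
tool_pos: [0.4501, 0.011, 0.1915]
eef_rot: [180.0, -17.2, -7.0]
force: [-0.5, -0.1, -3.2]
grip_width: 0.358
gripper_force: 69.5
```

Emit:
{"op": "arm_command", "data": {
  "targets": [0.08, 0, -0.254, 0, 0, 0, 0.08, 0, -0.254, 0, 0, 0, 0.08, 0, -0.254, 0, 0, 0, 0.08, 0, -0.254, 0, 0, 0, 0.04, 0, -0.127, 0, 0, 0]
}}

```text
time_s: 29.43
tool_pos: [0.4526, 0.0109, 0.2852]
eef_rot: [-180.0, -17.7, -7.0]
force: [1.1, 0.1, -1.5]
grip_width: 0.359
gripper_force: 69.5
```

Emit:
{"op": "arm_command", "data": {
  "targets": [0, 0, 0, 0, -0.019, 0, 0, 0, 0, 0, -0.019, 0, 0, 0, 0, 0, -0.019, 0, 0, 0, 0, 0, -0.019, 0, 0, 0, 0, 0, -0.019, -0.02]
}}

```text
time_s: 29.85
tool_pos: [0.4515, 0.0109, 0.2827]
eef_rot: [179.9, -0.2, -3.4]
force: [0.3, 0.2, -2.4]
grip_width: 0.351
gripper_force: 69.5
```

Emit:
{"op": "arm_command", "data": {
  "targets": [0, 0, 0, 0, 0, -0.034, 0, 0, 0, 0, 0, 0, 0, 0, 0, 0, 0, 0]
}}

```text
time_s: 30.1
tool_pos: [0.4513, 0.011, 0.2818]
eef_rot: [179.8, -0.3, 2.5]
force: [0.6, 0.2, -2.6]
grip_width: 0.355
gripper_force: 69.5
```

```bash
python3 topd.py t5; python3 - <<'E'
from h import *
go((.425,.130,.278),(.4327,.2043,.278),(.4327,.2043,.240))
E
```

```text
stand diff px 1184
top0 tip px [147.92 235.75] A 2853 [0.4491 0.4116 0.2555]
top0 tip px [193.53 238.25] A 3360 [0.4533 0.3068 0.2555]
top0 tip px [238.42 240.25] A 2446 [0.4584 0.2039 0.2555]
t5 tip px [150.27 222.42] A 1309 [0.4807 0.4112 0.2555]
t5 tip px [193.44 238.58] A 3520 [0.4525 0.3069 0.2555]
t5 tip px [238.3  240.58] A 2699 [0.4576 0.2041 0.2555]
t5 tip px [147.58 236.75] A 1320 [0.4467 0.412  0.2555]
t 30.15 p [0.4509 0.011  0.2818] rpy [179.84  -0.33   2.53] j [-3.9  5.1 95.4 -0.1 79.2 83.6] F [ 0.1  0.1 -1.3] g 30.4
  -> (0.425, 0.13, 0.278) [-0.275 -1.6    0.044]
  -> (0.4327, 0.2043, 0.278) [ 0.146 -0.985 -0.002]
  -> (0.4327, 0.2043, 0.24) [-0.003 -0.001  0.507]
```

Emit:
{"op": "arm_command", "data": {
  "targets": [-0.069, -0.4, 0.01, 0, 0, 0, -0.069, -0.4, 0.01, 0, 0, 0, -0.069, -0.4, 0.01, 0, 0, 0, -0.069, -0.4, 0.01, 0, 0, 0, 0.04, -0.33, 0, 0, 0, 0]
}}

```text
time_s: 30.57
tool_pos: [0.4237, 0.1562, 0.2783]
eef_rot: [179.9, -0.3, 2.6]
force: [0.7, 0.3, -2.2]
grip_width: 0.355
gripper_force: 70.0
```

Emit:
{"op": "arm_command", "data": {
  "targets": [0.04, -0.33, 0, 0, 0, 0, 0.04, -0.33, 0, 0, 0, 0, 0, 0, 0, 0, 0, 0, 0, 0, 0.25, 0, 0, 0, 0, 0, 0.2, 0, 0, 0]
}}

```text
time_s: 30.98
tool_pos: [0.4303, 0.2049, 0.2447]
eef_rot: [179.9, -0.5, 2.7]
force: [-0.0, -0.0, -2.7]
grip_width: 0.356
gripper_force: 70.3
```

Emit:
{"op": "arm_command", "data": {
  "targets": [0, 0, 0, 0, 0, 0, 0, 0, 0, 0, 0, 0, 0, 0, 0, 0, 0, 0]
}}

```text
time_s: 31.23
tool_pos: [0.4305, 0.2042, 0.2451]
eef_rot: [179.8, -0.4, 2.6]
force: [-1.1, -0.0, -1.5]
grip_width: 0.355
gripper_force: 70.2
```

```bash
python3 - <<'E'
from peg import *
go((.4327,.2043,.240),(.4577,.2054,.24),(.4835,.2066,.2355)); shot('d1'); c=ld('d1')
print('pred',proj(c,(.4577,.2054,.256)).round(1)); pegs('d1',show=True,minA=80)
E
```

```text
t 31.23 p [0.4305 0.2042 0.2451] rpy [179.85  -0.4    2.62] j [ 20.5   8.8  96.4  -0.3  74.4 108. ] F [-1.1 -0.  -1.5] g 30.3
  -> (0.4327, 0.2043, 0.24) [0.029 0.    0.068]
  -> (0.4577, 0.2054, 0.24) [0.334 0.001 0.002]
  -> (0.4835, 0.2066, 0.2355) [ 0.344 -0.     0.062]
d1 t 31.2333 [0.43051164 0.20423626 0.24506894] [179.8467294   -0.39738349   2.62101109] j [ 20.5   8.8  96.4  -0.3  74.4 108. ]
pred [325.6 261.9]
{'k': 'd1', 'area': 2318, 'c': array([326.8, 207.4]), 'tip': array([326.2, 264. ]), 'root': array([327.4, 141.9]), 'L': np.float64(122.1), 'W': np.float64(23.4)}
{'k': 'd1', 'area': 1999, 'c': array([ 73.4, 215.4]), 'tip': array([ 77.8, 264.1]), 'root': array([ 68.7, 163.6]), 'L': np.float64(100.9), 'W': np.float64(24.3)}
```

Aligned; insert.

Emit:
{"op": "arm_command", "data": {
  "targets": [0.03, 0, 0.066, 0, 0, 0, 0.11, 0, 0, 0, 0, 0, 0.11, 0, 0, 0, 0, 0, 0.11, 0, 0, 0, 0, 0, 0.08, 0, 0.012, 0, 0, 0]
}}

```text
time_s: 31.7
tool_pos: [0.4654, 0.2062, 0.2389]
eef_rot: [179.9, -0.4, 2.7]
force: [0.1, -0.7, -2.0]
grip_width: 0.353
gripper_force: 70.2
```

Emit:
{"op": "arm_command", "data": {
  "targets": [0.12, 0, 0.022, 0, 0, 0, 0.12, 0, 0.022, 0, 0, 0, 0, 0, 0, 0, 0, 0, 0, 0, 0, 0, 0, 0]
}}

```text
time_s: 32.03
tool_pos: [0.4817, 0.2067, 0.2349]
eef_rot: [179.8, -0.3, 2.7]
force: [0.3, 0.5, -2.8]
grip_width: 0.353
gripper_force: 70.2
```

Emit:
{"op": "arm_command", "data": {
  "targets": [0, 0, 0.02, 0, 0, 0, 0, 0, 0.02, 0, 0, 0, 0, 0, 0, 0, 0, 0]
}}

```text
time_s: 32.28
tool_pos: [0.4805, 0.2067, 0.232]
eef_rot: [179.8, -0.3, 2.7]
force: [-0.0, -0.4, -1.6]
grip_width: 0.359
gripper_force: 70.2
```

Emit:
{"op": "arm_command", "data": {
  "targets": [0, 0, 0.02, 0, 0, 0, 0, 0, 0.0, 0, 0, 0, 0, 0, 0, 0, 0, 0]
}}

```text
time_s: 32.53
tool_pos: [0.481, 0.2068, 0.2309]
eef_rot: [179.8, -0.3, 2.7]
force: [0.3, 0.2, -2.6]
grip_width: 0.356
gripper_force: 70.2
```

Emit:
{"op": "arm_command", "data": {
  "targets": [0, 0, 0.02, 0, 0, 0, 0, 0, 0.0, 0, 0, 0, 0, 0, 0, 0, 0, 0]
}}

```text
time_s: 32.78
tool_pos: [0.4812, 0.2068, 0.2293]
eef_rot: [179.8, -0.3, 2.7]
force: [0.4, 0.6, -2.0]
grip_width: 0.358
gripper_force: 70.2
```

Emit:
{"op": "arm_command", "data": {
  "targets": [0, 0, 0.02, 0, 0, 0, 0, 0, 0.0, 0, 0, 0, 0, 0, 0, 0, 0, 0]
}}

```text
time_s: 33.03
tool_pos: [0.4815, 0.2068, 0.2283]
eef_rot: [179.8, -0.4, 2.7]
force: [-0.8, -0.5, 1.0]
grip_width: 0.356
gripper_force: 70.8
```

Emit:
{"op": "arm_command", "data": {
  "targets": [0, 0, 0.02, 0, 0, 0, 0, 0, 0.0, 0, 0, 0, 0, 0, 0, 0, 0, 0]
}}

```text
time_s: 33.28
tool_pos: [0.4816, 0.2068, 0.2279]
eef_rot: [179.9, -0.4, 2.7]
force: [-3.3, -0.8, 8.9]
grip_width: 0.358
gripper_force: 71.6
```

```bash
python3 - <<'E'
from peg import *
go(); shot('d2'); c=ld('d2')
print('pred tip',proj(c,(.4577,.2054,.256)).round(1)); pegs('d2',show=True,minA=80)
E
```

```text
t 33.28 p [0.4816 0.2068 0.2279] rpy [179.86  -0.43   2.68] j [ 18.8  13.5  92.8  -0.3  73.3 106.2] F [-3.3 -0.8  8.9] g 30.5
d2 t 33.2833 [0.48157192 0.20684431 0.22794321] [179.85793641  -0.43167968   2.68159955] j [ 18.8  13.5  92.8  -0.3  73.3 106.2]
pred tip [326.2 389.4]
{'k': 'd2', 'area': 1869, 'c': array([ 72. , 346.3]), 'tip': array([ 76.1, 392.3]), 'root': array([ 67.6, 296.2]), 'L': np.float64(96.4), 'W': np.float64(23.9)}
{'k': 'd2', 'area': 509, 'c': array([327.7, 315.5]), 'tip': array([326.9, 330.3]), 'root': array([328.5, 300.6]), 'L': np.float64(29.7), 'W': np.float64(20.2)}
{'k': 'd2', 'area': 474, 'c': array([325.3, 370.4]), 'tip': array([326.2, 391. ]), 'root': array([324.5, 351.9]), 'L': np.float64(39.1), 'W': np.float64(17.5)}
```

Emit:
{"op": "arm_command", "data": {
  "targets": [0, 0, -0.02, 0, 0, 0, 0, 0, 0.0, 0, 0, 0]
}}

```text
time_s: 33.5
tool_pos: [0.4815, 0.2069, 0.2282]
eef_rot: [179.8, -0.4, 2.7]
force: [-0.3, -0.1, 1.8]
grip_width: 0.354
gripper_force: 70.5
```

Emit:
{"op": "arm_command", "data": {
  "targets": [0, 0, 0, 0, 0, 0, 0, 0, 0.0, 0, 0, 0, 0, 0, 0, 0, 0, 0, 0, 0, 0, 0, 0, 0],
  "fingers": 70
}}

```text
time_s: 33.83
tool_pos: [0.4814, 0.2068, 0.2277]
eef_rot: [179.8, -0.3, 2.7]
force: [0.5, 0.3, 0.2]
grip_width: 0.82
gripper_force: 0.0
```

Emit:
{"op": "arm_command", "data": {
  "targets": [0, 0, -0.2, 0, 0, 0, 0, 0, -0.4, 0, 0, 0, 0, 0, -0.45, 0, 0, 0, 0, 0, -0.45, 0, 0, 0, 0, 0, -0.45, 0, 0, 0]
}}

```text
time_s: 34.25
tool_pos: [0.4801, 0.2071, 0.3754]
eef_rot: [179.8, -0.3, 2.7]
force: [0.4, 0.0, 0.8]
grip_width: 0.823
gripper_force: 0.0
```

Emit:
{"op": "arm_command", "data": {
  "targets": [0, 0, 0, 0, 0, 0.027, 0, 0, 0, 0, 0, 0.027, 0.013, 0.35, 0, 0, 0, 0, 0.013, 0.42, 0, 0, 0, 0, 0.013, 0.42, 0, 0, 0, 0],
  "fingers": 50
}}

```text
time_s: 34.67
tool_pos: [0.4723, 0.1178, 0.3741]
eef_rot: [179.9, -0.4, -6.9]
force: [0.5, -1.0, 0.9]
grip_width: 0.589
gripper_force: 0.0
```

Emit:
{"op": "arm_command", "data": {
  "targets": [0.013, 0.42, 0, 0, 0, 0, 0.013, 0.42, 0, 0, 0, 0, 0.013, 0.42, 0, 0, 0, 0, 0.013, 0.42, 0, 0, 0, 0, 0.013, 0.42, 0, 0, 0, 0]
}}

```text
time_s: 35.08
tool_pos: [0.4575, -0.0401, 0.3747]
eef_rot: [179.9, -0.4, -7.0]
force: [1.0, 1.0, 0.8]
grip_width: 0.589
gripper_force: 0.0
```

Emit:
{"op": "arm_command", "data": {
  "targets": [0.013, 0.4, 0, 0, 0, 0, 0, 0, 0.4, 0, 0, 0, 0, 0, 0.4, 0, 0, 0, 0, 0, 0.4, 0, 0, 0, 0, 0, 0.2, 0, 0, 0]
}}

```text
time_s: 35.5
tool_pos: [0.4537, -0.0689, 0.2663]
eef_rot: [179.9, -0.1, -7.1]
force: [0.1, 0.4, 0.1]
grip_width: 0.584
gripper_force: 0.0
```

Emit:
{"op": "arm_command", "data": {
  "targets": [0, 0, 0, 0, 0, 0, 0, 0, 0, 0, 0, 0, 0, 0, 0, 0, 0, 0]
}}

```text
time_s: 35.75
tool_pos: [0.4568, -0.0691, 0.2709]
eef_rot: [179.9, -0.5, -7.0]
force: [0.0, 0.1, 0.6]
grip_width: 0.584
gripper_force: 0.0
```

```bash
python3 topd.py t6; python3 - <<'E'
from h import *
go((.4558,-.0727,.108)); shot('e1'); c=ld('e1')
print('handle top pred',proj(c,(.456,-.0727,.147)))
im=cv2.imread('pics/e1.png');h=cv2.cvtColor(im,cv2.COLOR_BGR2HSV)
m=((h[...,0]<=9)&(h[...,1]>100)&(h[...,2]>50)).astype(np.uint8)*255; m[:150]=0
n,lab,st,ce=cv2.connectedComponentsWithStats(m)
print([(st[i].tolist(),ce[i].round(1)) for i in range(1,n) if st[i,4]>150])
E
```

```text
stand diff px 2261
top0 tip px [147.92 235.75] A 2853 [0.4491 0.4116 0.2555]
top0 tip px [193.53 238.25] A 3360 [0.4533 0.3068 0.2555]
top0 tip px [238.42 240.25] A 2446 [0.4584 0.2039 0.2555]
t6 tip px [150.29 222.25] A 1340 [0.4811 0.4113 0.2555]
t6 tip px [193.46 238.75] A 3569 [0.4521 0.3067 0.2555]
t6 tip px [240.62 227.25] A 1164 [0.4893 0.2028 0.2555]
t6 tip px [147.56 236.92] A 1310 [0.4463 0.4119 0.2555]
t6 tip px [238.82 241.58] A 1266 [0.4554 0.2026 0.2555]
t 35.8 p [ 0.4571 -0.0691  0.2713] rpy [179.87  -0.54  -7.03] j [-13.8   6.3  95.5  -0.1  77.6  83.3] F [ 0.7  0.2 -0.2] g 49.8
  -> (0.4558, -0.0727, 0.108) [-0.032  0.045  2.177]
e1 t 35.8 [ 0.45714068 -0.06910054  0.27128691] [179.87172176  -0.54288071  -7.03239319] j [-13.8   6.3  95.5  -0.1  77.6  83.3]
handle top pred [329.63572392 236.78851629]
[([553, 183, 17, 15, 155], array([562.1, 188.7])), ([163, 300, 37, 14, 294], array([179.3, 306.5]))]
```

```bash
python3 - <<'E'
from h import *
im=cv2.imread('pics/e1.png');h=cv2.cvtColor(im,cv2.COLOR_BGR2HSV)
for y in (220,236,250): print(y,[h[y,x].tolist() for x in range(306,354,4)])
i=cv2.imread('pics/w8.png');hh=cv2.cvtColor(i,cv2.COLOR_BGR2HSV); print(hh[310,326])
m=((h[...,0]<=14)&(h[...,1]>110)&(h[...,2]<110)).astype(np.uint8)*255; m[:190]=0; m[280:]=0; m[:,:290]=0;m[:,370:]=0
n,lab,st,ce=cv2.connectedComponentsWithStats(m)
print([(st[k].tolist(),ce[k].round(1)) for k in range(1,n) if st[k,4]>80])
E
```

```text
220 [[98, 16, 63], [120, 16, 64], [120, 12, 62], [18, 15, 84], [12, 121, 38], [14, 131, 37], [11, 137, 39], [14, 134, 42], [13, 96, 56], [7, 94, 57], [45, 7, 147], [38, 7, 154]]
236 [[135, 8, 67], [128, 15, 69], [110, 13, 58], [10, 21, 37], [11, 148, 69], [13, 165, 74], [12, 177, 78], [11, 157, 78], [10, 176, 77], [5, 29, 53], [130, 23, 68], [120, 18, 69]]
250 [[54, 8, 152], [40, 5, 151], [48, 8, 153], [45, 7, 150], [50, 5, 148], [30, 5, 148], [50, 5, 150], [60, 5, 149], [60, 3, 149], [17, 23, 77], [12, 78, 49], [12, 86, 59]]
[ 10 135  34]
[([320, 216, 25, 30, 524], array([330.7, 230.7]))]
```

Emit:
{"op": "arm_command", "data": {
  "targets": [-0.01, 0.05, 0.3, 0, -0.003, 0, 0, 0, 0.35, 0, 0, 0, 0, 0, 0.4, 0, 0, 0, 0, 0, 0.4, 0, 0, 0, 0, 0, 0.35, 0, 0, 0]
}}

```text
time_s: 36.27
tool_pos: [0.4555, -0.0729, 0.1347]
eef_rot: [179.9, -0.0, -7.0]
force: [0.1, 0.2, -1.2]
grip_width: 0.587
gripper_force: 0.0
```

Emit:
{"op": "arm_command", "data": {
  "targets": [0, 0, 0.2, 0, 0, 0, 0, 0, 0.12, 0, 0, 0, 0, 0, 0.03, 0, 0, 0, 0, 0, 0, 0, 0, 0, 0, 0, 0, 0, 0, 0]
}}

```text
time_s: 36.68
tool_pos: [0.4557, -0.073, 0.1097]
eef_rot: [179.9, 0.0, -7.0]
force: [0.7, 0.1, 1.0]
grip_width: 0.584
gripper_force: 0.0
```

```bash
python3 - <<'E'
from h import *
go((.4562,-.0732,.109))
E
```

```text
t 36.68 p [ 0.4557 -0.073   0.1097] rpy [ 1.7987e+02  2.0000e-02 -7.0300e+00] j [-14.2  16.6 109.   -0.2  54.5  82.9] F [0.7 0.1 1. ] g 49.9
  -> (0.4562, -0.0732, 0.109) [0.007 0.001 0.009]
```

Emit:
{"op": "arm_command", "data": {
  "targets": [0, 0, 0, 0, 0, 0, 0, 0, 0, 0, 0, 0, 0, 0, 0, 0, 0, 0, 0, 0, 0, 0, 0, 0, 0, 0, 0, 0, 0, 0],
  "fingers": 5,
  "squeeze": 60
}}

```text
time_s: 37.1
tool_pos: [0.4552, -0.0727, 0.1095]
eef_rot: [179.9, 0.0, -7.1]
force: [0.0, 1.3, 6.2]
grip_width: 0.219
gripper_force: 58.1
```

Emit:
{"op": "arm_command", "data": {
  "targets": [0, 0, -0.05, 0, 0, 0, 0, 0, -0.1, 0, 0, 0, 0, 0, -0.2, 0, 0, 0, 0, 0, -0.25, 0, 0, 0, 0, 0, -0.25, 0, 0, 0]
}}

```text
time_s: 37.52
tool_pos: [0.4537, -0.0726, 0.1729]
eef_rot: [179.9, 0.3, -7.0]
force: [0.2, 0.8, -1.2]
grip_width: 0.219
gripper_force: 58.4
```

Emit:
{"op": "arm_command", "data": {
  "targets": [0, 0, -0.25, 0, 0, 0, 0, 0, -0.25, 0, 0, 0, 0, 0, -0.15, 0, 0, 0, 0, 0, 0, 0, 0, 0, 0, 0, 0, 0, 0, 0]
}}

```text
time_s: 37.93
tool_pos: [0.4548, -0.0728, 0.2216]
eef_rot: [179.9, 0.1, -7.0]
force: [0.2, 0.7, -1.0]
grip_width: 0.212
gripper_force: 58.3
```

```bash
python3 - <<'E'
from h import *
cams.capture('top');go((.4328,.0145,.222)); shot('e2')
s=status.observe();c=ld('e2');T=R.from_euler('xyz',s['eef_rot'],degrees=True).as_matrix()
print('pred foot d=-2,0,2',[proj(c,s['tool_pos']+T@[d,0,.0999]).round(1) for d in(-.002,0,.002)])
g=cv2.cvtColor(cv2.imread('pics/e2.png'),cv2.COLOR_BGR2GRAY)
for y in range(226,272,3): print(y,g[y,308:346:2])
E
```

```text
t 37.98 p [ 0.4541 -0.0725  0.2207] rpy [179.89   0.21  -7.04] j [-14.2   9.  100.   -0.1  71.2  82.9] F [ 0.7  0.5 -1.4] g 18.4
  -> (0.4328, 0.0145, 0.222) [-0.424 -1.117 -0.018]
e2 t 37.9833 [ 0.4541008  -0.0725496   0.22071921] [179.88503054   0.21107046  -7.04076796] j [-14.2   9.  100.   -0.1  71.2  82.9]
pred foot d=-2,0,2 [array([325.4, 246.4]), array([325.4, 243.9]), array([325.4, 241.4])]
226 [ 61  64  62 111 159 160 161 159 138  72  54  54  50  52  54  54  43  47
 108]
229 [ 61  62  65 110 160 162 161 159 158 104  53  51  53  47  50  57  55  38
  62]
232 [ 65  60  64 115 162 160 160 158 158 147  82  55  57  51  56  54  52  47
  39]
235 [ 70  68  69 104 157 143 101  90  95  93  83  56  55  56  51  56  60  55
  45]
238 [66 64 67 75 97 75 70 82 86 88 77 59 51 51 52 48 49 51 49]
241 [66 69 68 66 65 63 75 81 88 88 83 75 65 63 67 66 64 64 68]
244 [66 68 67 61 57 61 72 82 88 88 83 73 69 66 67 66 65 66 62]
247 [69 67 59 44 46 58 72 83 86 87 81 71 67 67 68 68 66 68 66]
250 [68 67 60 48 46 63 73 83 90 86 83 76 69 64 67 65 66 67 66]
253 [66 62 49 44 47 59 72 81 86 87 83 72 67 64 68 66 65 66 62]
256 [65 60 49 44 48 60 74 81 86 86 83 75 65 62 66 65 63 66 63]
259 [67 47 45 41 48 63 75 85 87 86 83 73 64 66 67 66 64 64 63]
262 [98 94 92 87 77 64 75 82 87 85 83 75 75 97 97 99 80 64 63]
265 [161 159 159 157 119  67  75  79  86  88  81  75 114 159 159 161 137  63
  40]
268 [162 161 163 154  90  63  72  82  86  84  83  77 114 159 161 158 158 117
  49]
271 [162 161 159 153  87  64  76  83  85  82  81  79 114 155 158 161 159 148
  77]
```

```bash
python3 - <<'E'
from h import *
for k in('w12','b8','b3','e1','e2','b7'):
    c=ld(k); p=proj(c,(.4331,.0146,.026)); 
    if not(20<p[0]<620 and 20<p[1]<300): print(k,p,'out'); continue
    im=cv2.imread(f'pics/{k}.png'); g=cv2.cvtColor(im,cv2.COLOR_BGR2GRAY); x,y=np.round(p).astype(int)
    roi=cv2.resize(g[y-14:y+15,x-14:x+15],None,fx=6,fy=6,interpolation=cv2.INTER_CUBIC)
    med=np.median(roi); m=(roi<med*.62).astype(np.uint8)
    n,lab,st,ce=cv2.connectedComponentsWithStats(m)
    print(k,p.round(1),'med',med,'min',roi.min())
    for i in range(1,n):
        if st[i,4]>300:
            q=(ce[i]+.5)/6-.5+[x-14,y-14]; print('   ',(st[i]/6).round(1)[:4],round(st[i,4]/36,1),q.round(1),onz(c,q,.026).round(4))
E
```

```text
w12 [212.7 293.2] med 100.0 min 56
    [21.8 25.8  7.2  2.5] 11.4 [224.4 305.5] [0.422  0.0081 0.026 ]
b8 [324.5 249.2] med 91.0 min 36
    [10.3 10.3 10.   8.7] 65.3 [324.8 249. ] [0.4333 0.0141 0.026 ]
b3 [325.7 199.9] med 93.0 min 43
    [ 0.   0.8 14.2  2. ] 18.2 [317.6 187.2] [0.4493 0.0223 0.026 ]
    [10.  10.8  8.8  7.7] 46.5 [326.  200.4] [0.4325 0.0143 0.026 ]
e1 [259.2 235.6] med 156.0 min 44
    [ 0.   0.  29.   2.5] 50.9 [259.  223.1] [0.4486 0.012  0.026 ]
    [10.2  9.   9.5  8.5] 62.8 [259.4 234.8] [0.4341 0.0141 0.026 ]
e2 [246.6 243.8] med 164.0 min 45
    [ 0.   0.  29.   1.5] 40.5 [246.8 230.2] [0.4479 0.0114 0.026 ]
    [ 8.8  8.5 11.   9.8] 82.2 [246.8 242.9] [0.4341 0.0142 0.026 ]
b7 [586.4 234. ] med 86.0 min 34
    [ 0.   0.   5.3 14.7] 26.2 [572.8 224.5] [0.4471 0.0394 0.026 ]
    [10.8  0.   8.8 17.2] 93.6 [586.4 227.2] [0.4438 0.0175 0.026 ]
```

Emit:
{"op": "arm_command", "data": {
  "targets": [-0.114, -0.278, 0, 0, 0, 0, -0.114, -0.278, 0, 0, 0, 0, -0.114, -0.278, 0, 0, 0, 0, -0.114, -0.278, 0, 0, 0, 0, 0, 0, 0, 0, 0, 0]
}}

```text
time_s: 38.45
tool_pos: [0.4281, 0.0173, 0.2194]
eef_rot: [180.0, 0.5, -6.9]
force: [-0.4, 0.4, -0.7]
grip_width: 0.22
gripper_force: 58.6
```

Emit:
{"op": "arm_command", "data": {
  "targets": [0, 0, 0.2, 0, 0, 0, 0, 0, 0.3, 0, 0, 0, 0, 0, 0.3, 0, 0, 0, 0, 0, 0.2, 0, 0, 0, 0, 0, 0.1, 0, 0, 0]
}}

```text
time_s: 38.87
tool_pos: [0.4284, 0.014, 0.1357]
eef_rot: [179.9, 0.5, -7.0]
force: [-0.8, 0.3, -1.2]
grip_width: 0.218
gripper_force: 58.6
```

Emit:
{"op": "arm_command", "data": {
  "targets": [0, 0, 0, 0, 0, 0, 0, 0, 0, 0, 0, 0, 0, 0, 0, 0, 0, 0, 0, 0, 0, 0, 0, 0]
}}

```text
time_s: 39.2
tool_pos: [0.4317, 0.0141, 0.1393]
eef_rot: [179.9, 0.1, -7.0]
force: [0.5, 0.7, -0.8]
grip_width: 0.221
gripper_force: 58.6
```

```bash
python3 - <<'E'
from h import *
go((.4303,.0146,.135)); shot('e3')
s=status.observe();c=ld('e3');T=R.from_euler('xyz',s['eef_rot'],degrees=True).as_matrix()
print('foot d=0,3',[proj(c,s['tool_pos']+T@[d,0,.0999]).round(1) for d in(0,.003)],'bore',proj(c,(.4335,.0142,.026)))
im=cv2.imread('pics/e3.png')[190:290,265:385]; cv2.imwrite('pics/e3c.png',cv2.resize(im,(720,600),interpolation=cv2.INTER_CUBIC))
E
```

```text
t 39.2 p [0.4317 0.0141 0.1393] rpy [ 1.799e+02  6.000e-02 -7.040e+00] j [-3.70e+00  1.21e+01  1.10e+02 -1.00e-01  5.80e+01  9.35e+01] F [ 0.5  0.7 -0.8] g 18.9
  -> (0.4303, 0.0146, 0.135) [-0.019 -0.005  0.057]
e3 t 39.2 [0.43169665 0.01407174 0.13929495] [ 1.79895658e+02  5.65358556e-02 -7.04389954e+00] j [-3.70e+00  1.21e+01  1.10e+02 -1.00e-01  5.80e+01  9.35e+01]
foot d=0,3 [array([325.5, 243.6]), array([325.5, 239.9])] bore [324.85751374 236.18216962]
```

View pics/e3c.png

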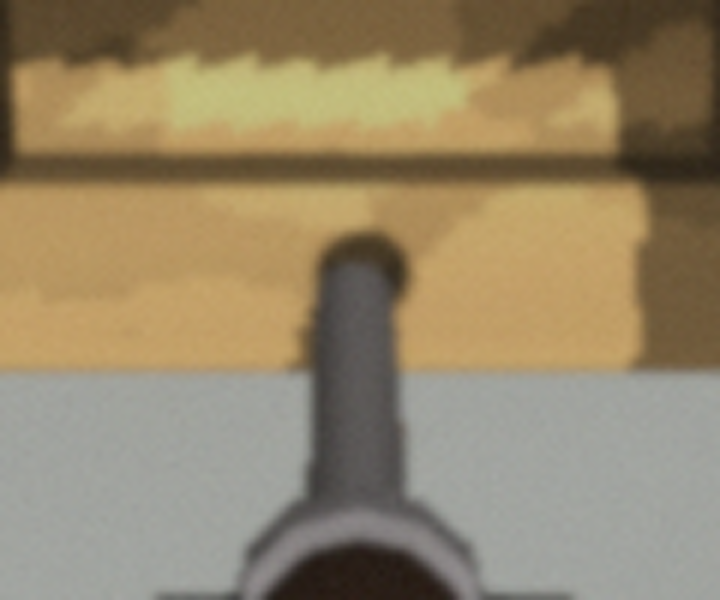

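Emit:
{"op": "arm_command", "data": {
  "targets": [-0.017, 0.005, 0, 0, 0, 0, 0, 0, 0.06, 0, 0, 0, 0, 0, 0.06, 0, 0, 0, 0, 0, 0.03, 0, 0, 0, 0, 0, 0, 0, 0, 0]
}}

```text
time_s: 39.67
tool_pos: [0.4287, 0.0141, 0.1264]
eef_rot: [179.9, 0.3, -7.0]
force: [0.8, -0.4, -0.8]
grip_width: 0.221
gripper_force: 58.6
```

Emit:
{"op": "arm_command", "data": {
  "targets": [0, 0, 0.03, 0, 0, 0, 0, 0, 0.03, 0, 0, 0, 0, 0, 0, 0, 0, 0, 0, 0, 0, 0, 0, 0]
}}

```text
time_s: 40.0
tool_pos: [0.4293, 0.014, 0.1225]
eef_rot: [179.9, 0.2, -7.0]
force: [-0.2, 0.5, -0.5]
grip_width: 0.22
gripper_force: 58.6
```

Emit:
{"op": "arm_command", "data": {
  "targets": [0, 0, 0.03, 0, 0, 0, 0, 0, 0.02, 0, 0, 0, 0, 0, 0, 0, 0, 0, 0, 0, 0, 0, 0, 0]
}}

```text
time_s: 40.33
tool_pos: [0.4292, 0.014, 0.1188]
eef_rot: [179.9, 0.2, -7.0]
force: [0.9, -0.6, 0.3]
grip_width: 0.219
gripper_force: 58.6
```

Emit:
{"op": "arm_command", "data": {
  "targets": [0, 0, 0.03, 0, 0, 0, 0, 0, 0.03, 0, 0, 0, 0, 0, 0.03, 0, 0, 0, 0, 0, 0, 0, 0, 0, 0, 0, 0, 0, 0, 0]
}}

```text
time_s: 40.75
tool_pos: [0.4292, 0.014, 0.112]
eef_rot: [179.9, 0.2, -7.0]
force: [1.2, 0.6, -0.8]
grip_width: 0.218
gripper_force: 58.6
```

Emit:
{"op": "arm_command", "data": {
  "targets": [0, 0, 0.03, 0, 0, 0, 0, 0, 0.03, 0, 0, 0, 0, 0, 0, 0, 0, 0, 0, 0, 0, 0, 0, 0]
}}

```text
time_s: 41.08
tool_pos: [0.4292, 0.014, 0.1075]
eef_rot: [179.9, 0.2, -7.0]
force: [0.3, -0.3, -0.7]
grip_width: 0.221
gripper_force: 58.6
```

Emit:
{"op": "arm_command", "data": {
  "targets": [0, 0, 0.02, 0, 0, 0, 0, 0, 0.02, 0, 0, 0, 0, 0, 0, 0, 0, 0, 0, 0, 0, 0, 0, 0]
}}

```text
time_s: 41.42
tool_pos: [0.4293, 0.014, 0.1046]
eef_rot: [179.9, 0.2, -7.0]
force: [-0.2, -1.2, -0.4]
grip_width: 0.221
gripper_force: 58.6
```

Emit:
{"op": "arm_command", "data": {
  "targets": [0, 0, 0.02, 0, 0, 0, 0, 0, 0, 0, 0, 0, 0, 0, 0, 0, 0, 0]
}}

```text
time_s: 41.67
tool_pos: [0.4295, 0.014, 0.1035]
eef_rot: [179.9, 0.1, -7.0]
force: [-0.4, 0.7, 3.6]
grip_width: 0.219
gripper_force: 59.4
```

Emit:
{"op": "arm_command", "data": {
  "targets": [0, 0, 0.02, 0, 0, 0, 0, 0, 0, 0, 0, 0, 0, 0, 0, 0, 0, 0]
}}

```text
time_s: 41.92
tool_pos: [0.4302, 0.014, 0.1032]
eef_rot: [179.9, 0.1, -7.0]
force: [-2.5, 0.2, 16.2]
grip_width: 0.219
gripper_force: 60.7
```

Bottomed exactly at the expected depth. Release, rise, and back away.

Emit:
{"op": "arm_command", "data": {
  "targets": [0, 0, -0.03, 0, 0, 0, 0, 0, 0, 0, 0, 0]
}}

```text
time_s: 42.08
tool_pos: [0.4295, 0.014, 0.1042]
eef_rot: [179.9, 0.1, -7.0]
force: [0.1, -0.3, -1.5]
grip_width: 0.221
gripper_force: 59.0
```

Emit:
{"op": "arm_command", "data": {
  "targets": [0, 0, 0, 0, 0, 0, 0, 0, 0, 0, 0, 0, 0, 0, 0, 0, 0, 0, 0, 0, 0, 0, 0, 0],
  "fingers": 50
}}

```text
time_s: 42.42
tool_pos: [0.4291, 0.014, 0.1036]
eef_rot: [179.9, 0.2, -7.0]
force: [0.6, -0.5, 0.4]
grip_width: 0.588
gripper_force: 0.0
```

Emit:
{"op": "arm_command", "data": {
  "targets": [0, 0, -0.15, 0, 0, 0, 0, 0, -0.35, 0, 0, 0, 0, 0, -0.45, 0, 0, 0, 0, 0, -0.45, 0, 0, 0, 0, 0, -0.45, 0, 0, 0]
}}

```text
time_s: 42.83
tool_pos: [0.4291, 0.0142, 0.2438]
eef_rot: [179.9, 0.3, -7.0]
force: [1.1, 0.7, -1.0]
grip_width: 0.584
gripper_force: 0.0
```

Emit:
{"op": "arm_command", "data": {
  "targets": [0, 0, -0.3, 0, 0, 0, 0, 0.2, -0.2, 0, 0, 0, 0, 0.4, 0, 0, 0, 0, 0, 0.3, 0, 0, 0, 0, 0, 0, 0, 0, 0, 0]
}}

```text
time_s: 43.25
tool_pos: [0.4214, -0.0557, 0.2806]
eef_rot: [179.7, 0.1, -7.2]
force: [0.4, 0.2, 0.2]
grip_width: 0.584
gripper_force: 0.0
```

Emit:
{"op": "arm_command", "data": {
  "targets": [0, 0, 0, 0, 0, 0, 0, 0, 0, 0, 0, 0, 0, 0, 0, 0, 0, 0, 0, 0, 0, 0, 0, 0]
}}

```text
time_s: 43.58
tool_pos: [0.4215, -0.052, 0.28]
eef_rot: [179.9, 0.2, -7.0]
force: [0.3, -0.2, 0.4]
grip_width: 0.587
gripper_force: 0.0
```

```bash
python3 topd.py t7; python3 - <<'E'
from h import *
go(); shot('f1'); c=ld('f1')
im=cv2.imread('pics/f1.png');h=cv2.cvtColor(im,cv2.COLOR_BGR2HSV)
x,y=np.round(proj(c,(.4338,.0142,.141))).astype(int); print('pin top pred',x,y)
m=((h[...,0]<=14)&(h[...,1]>110)&(h[...,2]<110)).astype(np.uint8)*255; m[:y-30]=0;m[y+30:]=0;m[:,:x-30]=0;m[:,x+30:]=0
n,lab,st,ce=cv2.connectedComponentsWithStats(m)
print([(st[k].tolist(),ce[k].round(1)) for k in range(1,n) if st[k,4]>80])
# bystanders + pin: before/after in the scene and top views
s=cams.capture('scene');cv2.imwrite('pics/s7.png',s)
d=cv2.absdiff(s,cv2.imread('pics/scene0.png')).max(2)
for nm,(a,b,e,f) in {'pin':(298,326,262,318),'jars':(175,270,360,420)}.items(): print(nm,(d[e:f,a:b]>40).sum(),(e-f)*(a-b))
t=cv2.absdiff(cv2.imread('pics/t7.png'),cv2.imread('pics/top0.png')).max(2)
for nm,(a,b,e,f) in {'jars':(165,235,295,340),'stone':(398,455,258,290),'green':(270,292,255,282),'pin':(315,332,258,276)}.items(): print(nm,(t[e:f,a:b]>40).sum(),(e-f)*(a-b))
E
```

```text
stand diff px 2295
top0 tip px [147.92 235.75] A 2853 [0.4491 0.4116 0.2555]
top0 tip px [193.53 238.25] A 3360 [0.4533 0.3068 0.2555]
top0 tip px [238.42 240.25] A 2446 [0.4584 0.2039 0.2555]
t7 tip px [150.27 222.25] A 1345 [0.4811 0.4113 0.2555]
t7 tip px [193.39 238.58] A 3614 [0.4525 0.307  0.2555]
t7 tip px [240.61 227.25] A 1167 [0.4893 0.2028 0.2555]
t7 tip px [147.57 236.92] A 1318 [0.4463 0.4119 0.2555]
t7 tip px [238.93 241.58] A 1270 [0.4555 0.2024 0.2555]
t 43.63 p [ 0.4215 -0.052   0.28  ] rpy [179.91   0.21  -6.97] j [-12.6   3.2  97.8  -0.1  79.2  84.4] F [ 0.4 -0.2 -0.3] g 50.1
f1 t 43.6333 [ 0.42153961 -0.05199919  0.2800386 ] [179.91015033   0.20989259  -6.97347759] j [-12.6   3.2  97.8  -0.1  79.2  84.4]
pin top pred 249 225
[([241, 208, 24, 26, 394], array([252.4, 221.1]))]
pin 770 1568
jars 194 5700
jars 5 3150
stone 0 1824
green 0 594
pin 188 306
```

```bash
python3 -c "
from station import ticket
print(ticket.hand_in())"
```

```text
the job is handed in; nothing more can be done
None
```

I handed the job in after about 44 s of robot time. Both blocks present (front and middle) hang on the left and right pegs, the pin is back at full depth in its bore, and the ink jar and oil stone have not moved; no verdict came back.

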